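# Lock the vitamin pots away in the child-safe pull-out

## Robot

A 6-joint arm with a two-finger parallel gripper is mounted at the origin on a cart in front of the work surface, level with it; the furniture and walls round the work are solid. World frame = base frame: x ahead of the robot, y to its left, z up, the work surface at z = 0. Lengths are in m, angles in degrees, forces in N, time in s.
With the tool pointing down it reaches from about 0.3 to 0.875 m from the base axis. Payload 6.4 kg.
Tool frame: the origin (TCP) lies at the very end of the fingers, on their centre line; the grasp point (between the pads) lies 19 mm behind it; z points along the fingers, y is the line along which they close (so a half turn about z gives the same grasp; the last joint's range is limited). The gripper opens to 88 mm and grips with 3 to 60 N. Pads are 18 mm wide; open, the fingers measure 123 mm over their backs; the gripper's body (75 mm by 187 mm) begins 45 mm behind the grasp point.
Start: joints at [60.086, 10.359, 92.074, -0, 77.567, -11.82], TCP at [0.179, 0.547, 0.239] pointing down, gripper open.
Joint ranges: [-171.53, 171.53], [-51.25, 118.39], [17.06, 147.69], [-65.23, 245.23], [0, 150.52], [-178.68, 178.68]. Speed limits (degrees/s): [147.25, 147.25, 172.46, 180, 180, 180].

## Interface

Orientations are given as a 3x3 rotation matrix whose columns are the frame's x, y, z axes.
In Python, from plant import env gives the robot as it stands.
- The arm moves only by the tool play_rows, never from a script. Its argument "moves" is a list of rows, each an object with "translation": the shift along the tool's x, y, z in m, a list of three; "turn": the turn, a rotation vector about the tool's x, y, z in degrees, a list of three; "claw": the finger opening in m, from 0 to 0.0881. In form: [{"translation": [dx, dy, dz], "turn": [ax, ay, az], "claw": claw}, ...]. A call has 1 to 10 rows; each row is the pose to reach, as a shift and turn from the pose commanded when the call began, along the tool's axes at that moment; what a row does not reach only later rows make up. A row lasts 1/12 s, in which the tool goes at most 41.7 mm and 7.16 degrees, less where a joint would pass 70% of its speed; a pose out of reach is approached as far as the arm can. A call with a gripper value outside its range is refused whole. The fingers move at their own pace and stop on an object; the grip force is fixed at half the most. Time passes only in rows, so rows that repeat a pose let the fingers close. It gives the time, the measured TCP pose, the force, the opening and the grip force at its end, in the units of the state.
- env.get_obs(): the state, without advancing time (a new reading comes with each control period).
- env.capture(name): name is "scene" or "top" or "wrist"; returns (picture, depth): 384x512x3 uint8, red, green, blue; 384x512 float32, m along the optical axis (not along the pixel's ray), 0 where there is no reading.
- env.camera_params(name): a dict with "camera_matrix" (3x3 intrinsics, pixels), "R" (3x3) and "t" (3): a world point X has camera coordinates R X + t. Camera axes: x right, y down, z forward; pixel columns grow to the right and rows downward; lengths in m; the calibration is good to about 2 mm. The wrist camera is an equidistant fisheye: a pixel r from the principal point sees the ray r / f radians off the axis. A picture is of the moment at which its call begins: read the wrist's pose just before it. camera_params takes no time and is no camera call; for the wrist camera it gives the pose at the moment of the call.
- env.hand_in(): hands the job in; it is judged then, once.
The state is a dict: "t": time; "joints": joint angles; "joint_vel": joint speeds; "joint_efforts": joint torques, N m; "ee_pos": TCP position; "tool_rot": TCP orientation; "ft_force": force on the tool from outside, world axes, zero at the start; "ft_torque": the same for the moment, N m; "finger_gap": finger opening in m; "grip_force": force on a finger pad.
Only numpy, scipy, OpenCV 4.12 (cv2) and the standard library are available. Lean on these libraries where they do the work, as an engineer would, in place of code of your own. Each camera call takes 0.05 s, during which the arm holds its last target. There are 200 camera calls.

## Task

A toddler is coming to visit, so stand all the small amber glass vitamin pots left out on the worktop upright in the wire basket of the small child-safe pull-out cupboard on the right, then push its door fully shut so that the latch catches again. The door comes out only a little before its safety hook stops it: then press the sprung hook lightly down through the gap behind the door and draw the door out, without forcing the latch. Handle the pots gently, as the glass is thin (the lightest firm grip, no hard pushing), and leave the mug, the drinking glass and the red timer where they are.

Things in the scene. Friction and masses are not known exactly. Their poses are not given: they have to be found in the camera images.
- cupboard: Fixed pull-out cupboard: oak carcass 200 wide (y) x 207 deep (x) x 137 mm high, open in front, top panel 125 to 137 mm up. Origin: middle of the carcass's front plane, at worktop height; x points into the carcass (away from the robot, turned to the right), y to its left, z up. The pull-out slides along -x.
- pullout (a joint): How far the pull-out (door, handle and basket in one) is drawn out, m: 0 shut, stop at 0.205. 2 to 3 N of friction; stays where left. The gap between door and carcass equals this value. With the hook up, drawing out ends at about 0.036; the gap is then 36 mm wide, open from above. Pushed shut, the hook's sloped nose rides under the bar by itself (5 to 10 N) from 0.07 to 0.04 and springs up.
- hook (a joint): How far the sprung hook is pressed down, m: 0 up (catching), stop at 0.022. It clears the latch bar from 0.010 on. The spring pushes up with 2 N at 0 and 6.4 N at the stop. The hook slides straight down in a guide on the door's inner face and travels with the door. Plastic: press it with 30 N at most and never pull the door against it with more than 40 N.
- door_top (a point): Middle of the white door's top edge, on its inner face, 133 mm above the worktop; travels with the door. Axes as the cupboard's. The door is 200 mm wide (y) and 16 mm thick (to -x from here), its lower edge 8 mm up. Its inner face lies on the carcass's front plane when shut.
- latch_bar (a point): Middle of the fixed steel bar that the hook catches on: 8 mm thick, 56 mm long along the cupboard's y, under the front of the top panel, axis 10 mm behind the carcass's front plane and 117 mm up.
- handle (a point): Middle of the door handle's grip: a steel bar 10 mm thick and 100 mm long along the cupboard's y, 103 mm above the worktop, its axis 30 mm in front of the door's outer face (25 mm free behind the bar). Axes as the cupboard's. Can be gripped from above; travels with the door.
- hook_pad (a point): Where to press the white plastic hook: centre of its top face (orange ribs), 18 mm behind the door's inner face, on the cupboard's middle line, 109 mm above the worktop when up (24 mm below the door's top edge). The hook is 32 mm wide (y) and reaches 73 mm back from the door. Axes as the cupboard's. Covered by the carcass top while the door is shut.
- basket (a point): Middle of the door's inner face at the level of the basket's floor, 45 mm above the worktop; travels with the door. Axes as the cupboard's. Inside, the wire basket behind the door runs from x = 74 to 194 mm and y = -77 to 77 mm of this point; its walls stand 26 mm above its floor. It holds four pots, two by two. Drawn out 0.19 m or more, it is open from above.
- pot_a: Squat amber glass vitamin pot with a white screw lid and a plain white label band, 54 mm in diameter, 54 mm high, 0.16 kg. Its origin is the centre of its underside, z up along its axis. Loose, lid fixed; stands upright on the worktop at the start. Thin glass: grip it with 40 N or less. May be absent (then None).
- pot_b: Squat amber glass vitamin pot with a white screw lid and a plain green label band, 54 mm in diameter, 54 mm high, 0.16 kg. Its origin is the centre of its underside, z up along its axis. Loose, lid fixed; stands upright on the worktop at the start. Thin glass: grip it with 40 N or less. May be absent (then None).
- pot_c: Squat amber glass vitamin pot with a black screw lid and a plain white label band, 54 mm in diameter, 54 mm high, 0.16 kg. Its origin is the centre of its underside, z up along its axis. Loose, lid fixed; stands upright on the worktop at the start. Thin glass: grip it with 40 N or less. May be absent (then None).
- pot_d: Squat amber glass vitamin pot with a black screw lid and a plain yellow label band, 54 mm in diameter, 54 mm high, 0.16 kg. Its origin is the centre of its underside, z up along its axis. Loose, lid fixed; stands upright on the worktop at the start. Thin glass: grip it with 40 N or less. May be absent (then None).
- mug: White mug with beige stripes, 84 x 117 x 95 mm, loose bystander; origin at the centre of its underside. It stands below the wall cabinets, which hang 0.43 m above the worktop beyond world x = 0.62 m, wherever world y is over -0.24 m; keep wrist and forearm clear of them.
- glass: Clear drinking glass, 79 mm in diameter, 90 mm high, loose bystander on the wooden board at the left; origin at the centre of its underside.
- timer: Red clockwork kitchen timer, 62 mm across, 59 mm high, loose bystander; origin at the centre of its underside.
There are look-alikes about, which are no part of the job. Leave any turquoise look-alike of the pot_b alone.

How it is judged (in metres and radians):
On the way, in this order (a step that is already met when the one before it is completed fails the run):
1. with the door drawn out against its hook, the hook is pressed down clear of the latch bar (value of joint hook above 0.009 m and value of joint pullout above 0.02 m), for 0.1 s.
2. the door is drawn out past the latch (value of joint pullout above 0.12 m), for 0.2 s.
3. every vitamin pot present stands upright in the basket (x of pot_a in the frame of basket between 0.073 and 0.195 m and y of pot_a in the frame of basket between -0.078 and 0.078 m and z of pot_a in the frame of basket between -0.01 and 0.012 m and angle between each of pot_a, pot_b, pot_c, pot_d's own z axis and vertical below 0.2 rad and linear speed of each of pot_a, pot_b, pot_c, pot_d below 0.05 m/s and x of pot_b in the frame of basket between 0.073 and 0.195 m and y of pot_b in the frame of basket between -0.078 and 0.078 m and z of pot_b in the frame of basket between -0.01 and 0.012 m and x of pot_c in the frame of basket between 0.073 and 0.195 m and y of pot_c in the frame of basket between -0.078 and 0.078 m and z of pot_c in the frame of basket between -0.01 and 0.012 m and x of pot_d in the frame of basket between 0.073 and 0.195 m and y of pot_d in the frame of basket between -0.078 and 0.078 m and z of pot_d in the frame of basket between -0.01 and 0.012 m), for 0.3 s.
At the end, for the whole second after the job is handed in: The pull-out is fully shut (within 7 mm), the hook is up behind its bar (within 3 mm), and every vitamin pot present stands at rest on the basket floor within its walls, upright within 0.2 rad (all of step 3 and value of joint pullout below 0.007 m and value of joint hook below 0.003 m); the robot touches nothing.
It fails at once if a glass pot is squeezed or pushed by the fingers with more than 100 N (both fingers together) (contact force between the fingers and pot_a above 100 N or contact force between the fingers and pot_b above 100 N or contact force between the fingers and pot_c above 100 N or contact force between the fingers and pot_d above 100 N).
It fails at once if the latch is forced: the hook bears on its bar with more than 60 N (contact force between hook and cupboard above 60 N).
It fails at once if the plastic hook is pressed by the fingers with more than 40 N (contact force between the fingers and hook above 40 N).
It fails at once if the mug, the drinking glass or the timer is moved more than 4 cm or tipped over (distance of any of mug, glass, timer from where it was at the start of the episode above 0.04 m or angle between any of mug, glass, timer's own z axis and vertical above 0.5 rad).
Of pot_a, pot_b, pot_c, pot_d only 3 to 4 are there at a start; the rules pass over those that are not, and their reading is None.
At some moment in a run one of pot_a, pot_b, pot_c, pot_d may be knocked a few centimetres aside while the robot is not near it.
It also fails if it takes over 210 s, if anything falls off the work surface, if the arm or the gripper's body presses on something with over 40 N, if the wrist force passes 120 N, or if a joint passes its speed limit or range.

## Working session

There is one attempt and no reset: what is moved stays moved. The work goes in short steps, Python scripts to look and compute and a tool call to move; the robot and the scene stay as the last step left them, time stands still between calls to the robot, and variables do not carry over. Pictures are saved under pics/ and viewed, at most 14 in all, crops included, and the job is handed in when it is done.

Besides the shell and the picture viewer there is one more tool, called after ">>>" as a command line: name --argument value ..., lists and objects as JSON in quotes. play_rows: Moves the arm, as the interface text tells. Its arguments: {"type":"object","properties":{"moves":{"type":"array"}},"required":["moves"]}

```bash
ls; mkdir -p pics
cat > h.py <<'E'
import numpy as np, cv2
from plant import env
def cap(n):
    p=env.camera_params(n); im,d=env.capture(n); return im,d,p
def save(n,im): cv2.imwrite('pics/'+n+'.png',cv2.cvtColor(im,cv2.COLOR_RGB2BGR))
def world(p,u,v,z=None,d=None):
    K=np.array(p['camera_matrix']);R=np.array(p['R']);t=np.array(p['t'])
    r=np.array([(u-K[0,2])/K[0,0],(v-K[1,2])/K[1,1],1.])
    c=-R.T@t; w=R.T@r
    return c+w*(d if d is not None else (z-c[2])/w[2])
def cloud(d,p):
    v,u=np.mgrid[:d.shape[0],:d.shape[1]]
    K=np.array(p['camera_matrix']);R=np.array(p['R']);t=np.array(p['t'])
    P=np.stack([(u-K[0,2])/K[0,0]*d,(v-K[1,2])/K[1,1]*d,d],-1)
    return (P-t)@R
E
python3 - <<'E'
from h import *
for n in ('scene','top'):
    im,d,p=cap(n); save(n+'0',im); np.savez('pics/'+n+'0.npz',im=im,d=d,**{k:np.array(v) for k,v in p.items()})
    print(n,-np.array(p['R']).T@p['t'])
o=env.get_obs(); print(o['t'],o['ee_pos'],o['tool_rot'])
E
```

```text
pics
scene [-0.39298894 -0.48238231  1.16099973]
top [0.34186872 0.05197491 1.36772762]
0.1 [0.17833014 0.54614508 0.23790168] [[-9.50546731e-01  3.10580543e-01 -7.99632762e-04]
 [ 3.10581396e-01  9.50545783e-01 -1.38249604e-03]
 [ 3.30711181e-04 -1.56247815e-03 -9.99998725e-01]]
```

View pics/scene0.png

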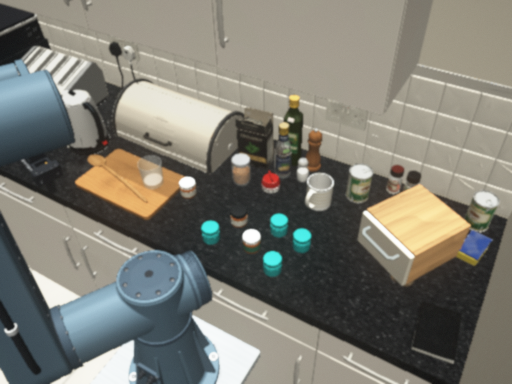

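View pics/top0.png

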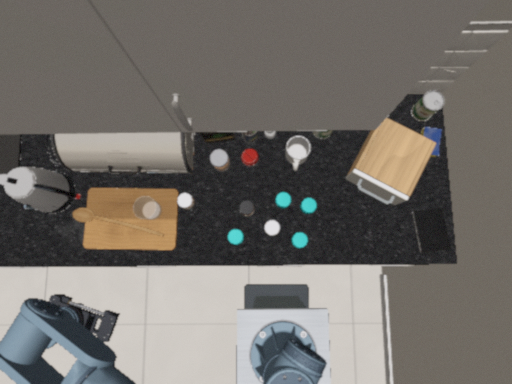

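Run:
```python
from h import *
z=np.load('pics/top0.npz'); s=np.load('pics/scene0.npz')
a=cv2.resize(z['im'][175:260,75:330],(800,267),interpolation=cv2.INTER_CUBIC)
b=cv2.resize(s['im'][140:280,70:330],(620,333),interpolation=cv2.INTER_CUBIC)
c=np.zeros((600,800,3),np.uint8);c[:267]=a;c[267:600,:620]=b;save('z1',c)
P=cloud(s['d'],s)
T=cloud(z['d'],z)
for u,v in [(185,200),(247,208),(272,228),(151,209),(249,156),(297,150),(143,207),(284,200),(309,205),(236,237),(300,240),(393,160)]: print(u,v,T[v,u].round(3))
print('door/carcass')
# carcass top region by height
m=(abs(T[...,2]-0.137)<0.008)&(T[...,1]<-0.2)&(T[...,0]>0.3)
n,l,st,_=cv2.connectedComponentsWithStats(m.astype(np.uint8)); k=1+st[1:,4].argmax()
pts=T[l==k]; r=cv2.minAreaRect(pts[:,:2].astype(np.float32)); print(st[k],pts[:,2].mean(),r,cv2.boxPoints(r))
```

```text
185 200 [0.53  0.336 0.053]
247 208 [0.499 0.117 0.056]
272 228 [0.429 0.031 0.059]
151 209 [0.502 0.462 0.03 ]
249 156 [0.687 0.11  0.055]
297 150 [ 0.719 -0.066  0.012]
143 207 [0.509 0.49  0.035]
284 200 [ 0.527 -0.012  0.054]
309 205 [ 0.508 -0.099  0.055]
236 237 [0.399 0.156 0.055]
300 240 [ 0.387 -0.065  0.057]
393 160 [ 0.644 -0.371  0.142]
door/carcass
[ 353  118   83   83 3887] 0.13808150905956865 ((0.6567172408103943, -0.3783271908760071), (0.20026154816150665, 0.22581233084201813), 60.66961669921875) [[ 0.50923604 -0.41031566]
 [ 0.70610136 -0.5209287 ]
 [ 0.80419844 -0.34633872]
 [ 0.6073331  -0.2357257 ]]
```

View pics/z1.png

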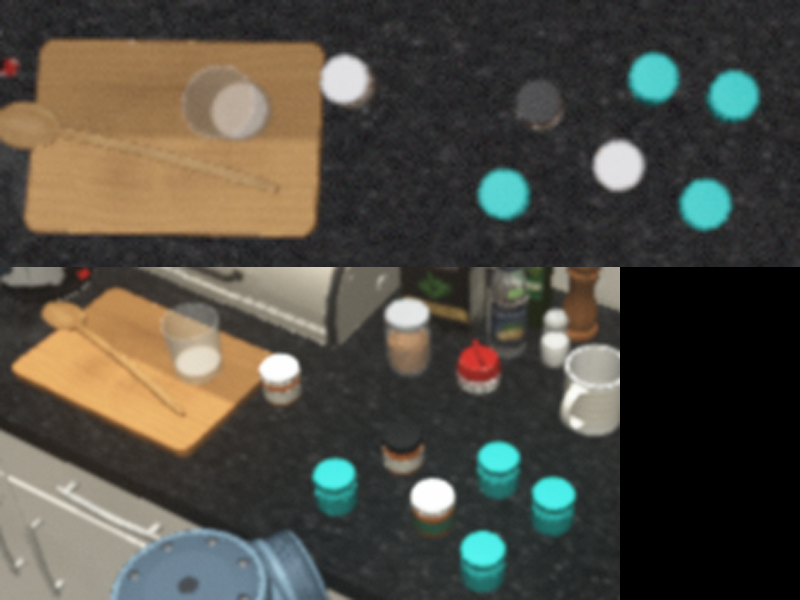

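Run:
```python
from h import *
s=np.load('pics/scene0.npz'); z=np.load('pics/top0.npz')
b=cv2.resize(s['im'][110:290,300:512],(705,599),interpolation=cv2.INTER_CUBIC);save('z2',b)
P=cloud(s['d'],s)
for u,v in [(152,182),(188,183),(239,215),(251,236),(397,172),(412,178),(397,182),(410,188),(360,172)]: print(u,v,P[v,u].round(3))
# handle from scene / door
```

```text
152 182 [0.466 0.438 0.055]
188 183 [0.518 0.328 0.058]
239 215 [0.479 0.107 0.055]
251 236 [0.424 0.031 0.055]
397 172 [ 0.861 -0.26   0.096]
412 178 [ 0.856 -0.311  0.096]
397 182 [ 0.862 -0.268  0.055]
410 188 [ 0.755 -0.327  0.143]
360 172 [ 0.794 -0.159  0.104]
```

View pics/z2.png

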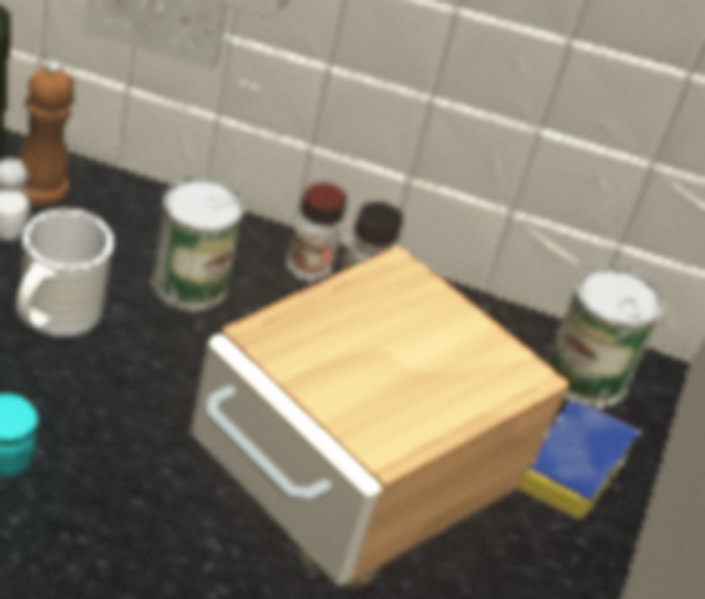

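```bash
cat >> h.py <<'E'
from scipy.spatial.transform import Rotation as Ro
A=np.radians(-29.4); F=np.array([0.573,-0.331])   # cupboard frame estimate
def setc(a,f):
    global A,F; A=np.radians(a); F=np.array(f)
def cw(x,y): # cupboard -> world xy
    return F+np.array([np.cos(A)*x-np.sin(A)*y, np.sin(A)*x+np.cos(A)*y])
def go(x,y,z,yaw=None):
    """shift to a world TCP point; yaw = world angle (deg) of tool y axis, tool pointing down"""
    o=env.get_obs(); R=np.array(o['tool_rot']); p=np.array(o['ee_pos'])
    tr=R.T@(np.array([x,y,z])-p); tu=np.zeros(3)
    if yaw is not None:
        c,s=np.cos(np.radians(yaw)),np.sin(np.radians(yaw))
        T=np.array([[s,c,0],[-c,s,0],[0,0,-1.]])
        tu=Ro.from_matrix(R.T@T).as_rotvec(degrees=True)
    print('shift',tr.round(4),'turn',tu.round(2),'from',p.round(4),'j6',np.round(o['joints'][5],1),'F',np.round(o['ft_force'],1),'gap',round(float(o['finger_gap']),4),'t',round(o['t'],1))
E
python3 - <<'E'
from h import *
print(cw(-0.035,0))
x,y=cw(-0.13,0); go(x,y,0.28,60.6)
E
```

```text
[ 0.54250752 -0.31381837]Traceback (most recent call last):
  File "<stdin>", line 3, in <module>
  File "h.py", line 29, in go
    tu=Ro.from_matrix(R.T@T).as_rotvec(degrees=True)
       ~~~~~~~~~~~~~~^^^^^^^
  File "scipy/spatial/transform/_rotation.pyx", line 1143, in scipy.spatial.transform._rotation.Rotation.from_matrix
ValueError: Non-positive determinant (left-handed or null coordinate frame) in rotation matrix 0: [[-9.80595013e-01 -1.96044157e-01 -3.30711181e-04]
 [-1.96044435e-01  9.80593768e-01  1.56247815e-03]
 [-1.79786126e-05 -1.59699236e-03  9.99998725e-01]].
```

```bash
sed -i 's/T=np.array.*/T=np.array([[-s,c,0],[c,s,0],[0,0,-1.]])/' h.py
python3 - <<'E'
from h import *
x,y=cw(-0.13,0); go(x,y,0.28,60.6)
E
```

```text
shift [-0.5201 -0.6858 -0.0412] turn [-9.000e-02 -1.000e-02  1.131e+01] from [0.1783 0.5461 0.2379] j6 -11.8 F [-0.4 -0.3 -0.2] gap 0.0879 t 0.1
```

>>> play_rows --moves '[{"translation": [-0.26, -0.32, -0.04], "turn": [0, 0, 5], "claw": 0}, {"translation": [-0.26, -0.32, -0.04], "turn": [0, 0, 11.3], "claw": 0}, {"translation": [-0.26, -0.32, -0.04], "turn": [0, 0, 11.3], "claw": 0}, {"translation": [-0.26, -0.32, -0.04], "turn": [0, 0, 11.3], "claw": 0}, {"translation": [-0.26, -0.32, -0.04], "turn": [0, 0, 11.3], "claw": 0}, {"translation": [-0.26, -0.32, -0.04], "turn": [0, 0, 11.3], "claw": 0}, {"translation": [-0.26, -0.32, -0.04], "turn": [0, 0, 11.3], "claw": 0}, {"translation": [-0.26, -0.32, -0.04], "turn": [0, 0, 11.3], "claw": 0}, {"translation": [-0.26, -0.32, -0.04], "turn": [0, 0, 11.3], "claw": 0}, {"translation": [-0.26, -0.32, -0.04], "turn": [0, 0, 11.3], "claw": 0}]'

```text
t: 0.93
ee_pos: [0.3263, 0.1597, 0.2789]
tool_rot: [[-0.871, 0.49, 0.001], [0.49, 0.871, -0.0], [-0.001, 0.0, -1.0]]
ft_force: [1.7, 0.1, 1.0]
finger_gap: 0.0238
grip_force: 0.0
```

Run:
```python
from h import *
x,y=cw(-0.13,0); go(x,y,0.28,60.6)
```

```text
shift [-0.3257 -0.3066 -0.001 ] turn [0.02 0.03 0.03] from [0.3263 0.1597 0.2789] j6 -53.5 F [1.7 0.1 1. ] gap 0.0238 t 0.9
```

>>> play_rows --moves '[{"translation": [-0.325, -0.306, 0], "turn": [0, 0, 0], "claw": 0}, {"translation": [-0.325, -0.306, 0], "turn": [0, 0, 0], "claw": 0}, {"translation": [-0.325, -0.306, 0], "turn": [0, 0, 0], "claw": 0}, {"translation": [-0.325, -0.306, 0], "turn": [0, 0, 0], "claw": 0}, {"translation": [-0.325, -0.306, 0], "turn": [0, 0, 0], "claw": 0}, {"translation": [-0.325, -0.306, 0], "turn": [0, 0, 0], "claw": 0}, {"translation": [-0.325, -0.306, 0], "turn": [0, 0, 0], "claw": 0}, {"translation": [-0.325, -0.306, 0], "turn": [0, 0, 0], "claw": 0}, {"translation": [-0.325, -0.306, 0], "turn": [0, 0, 0], "claw": 0}, {"translation": [-0.325, -0.306, 0], "turn": [0, 0, 0], "claw": 0}]'

```text
t: 1.77
ee_pos: [0.4504, -0.2382, 0.2783]
tool_rot: [[-0.871, 0.491, -0.0], [0.491, 0.871, 0.0], [0.001, 0.0, -1.0]]
ft_force: [0.4, 0.3, 0.9]
finger_gap: 0.0006
grip_force: 0.0
```

>>> play_rows --moves '[{"translation": [0, 0, 0], "turn": [0, 0, 0], "claw": 0}, {"translation": [0, 0, 0], "turn": [0, 0, 0], "claw": 0}, {"translation": [0, 0, 0], "turn": [0, 0, 0], "claw": 0}]'

```text
t: 2.02
ee_pos: [0.4499, -0.2355, 0.278]
tool_rot: [[-0.871, 0.491, -0.001], [0.491, 0.871, 0.002], [0.002, 0.001, -1.0]]
ft_force: [-1.3, 0.6, -0.4]
finger_gap: 0.0006
grip_force: 0.0
```

Run:
```python
from h import *
x,y=cw(-0.13,0); go(x,y,0.28,60.6)
im,d,p=cap('wrist'); save('w1',im); np.savez('pics/w1.npz',im=im,d=d,**{k:np.array(v) for k,v in p.items()})
print(p['camera_matrix'],-np.array(p['R']).T@p['t'],np.array(p['R'])[2])
```

```text
shift [-0.0241 -0.0228 -0.0021] turn [ 0.04 -0.11 -0.03] from [ 0.4499 -0.2355  0.278 ] j6 -101.6 F [-1.3  0.6 -0.4] gap 0.0006 t 2.0
[[297.31863964   0.         250.28138264]
 [  0.         297.31863964 192.05533727]
 [  0.           0.           1.        ]] [ 0.38485602 -0.19869344  0.42432863] [ 0.25557352 -0.14318879 -0.95612716]
```

View pics/w1.png

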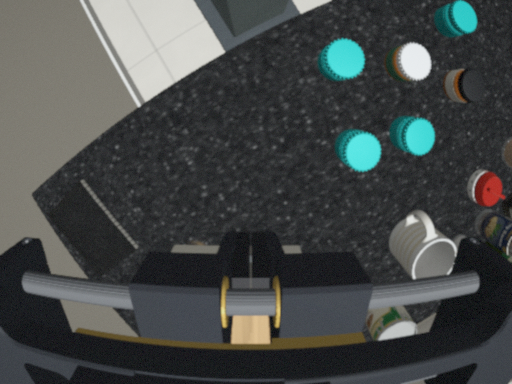

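Run:
```python
from h import *
x,y=cw(0.05,0); go(x,y,0.28,60.6)
```

```text
shift [-0.2043 -0.0234 -0.0019] turn [ 0.03 -0.07  0.04] from [ 0.45   -0.2349  0.2783] j6 -101.6 F [-0.3  0.1 -0.7] gap 0.0005 t 2.1
```

>>> play_rows --moves '[{"translation": [-0.205, -0.023, -0.002], "turn": [0, 0, 0], "claw": 0}, {"translation": [-0.205, -0.023, -0.002], "turn": [0, 0, 0], "claw": 0}, {"translation": [-0.205, -0.023, -0.002], "turn": [0, 0, 0], "claw": 0}, {"translation": [-0.205, -0.023, -0.002], "turn": [0, 0, 0], "claw": 0}, {"translation": [-0.205, -0.023, -0.002], "turn": [0, 0, 0], "claw": 0}, {"translation": [-0.205, -0.023, -0.002], "turn": [0, 0, 0], "claw": 0}, {"translation": [-0.205, -0.023, -0.002], "turn": [0, 0, 0], "claw": 0}, {"translation": [-0.205, -0.023, -0.002], "turn": [0, 0, 0], "claw": 0}, {"translation": [-0.205, -0.023, -0.002], "turn": [0, 0, 0], "claw": 0}, {"translation": [-0.205, -0.023, -0.002], "turn": [0, 0, 0], "claw": 0}]'

```text
t: 2.9
ee_pos: [0.6173, -0.3555, 0.2827]
tool_rot: [[-0.872, 0.49, 0.002], [0.49, 0.872, -0.001], [-0.002, -0.0, -1.0]]
ft_force: [0.3, 0.0, 0.4]
finger_gap: 0.0007
grip_force: 0.0
```

Run:
```python
from h import *
x,y=cw(0.05,0); go(x,y,0.28,60.6)
im,d,p=cap('wrist'); save('w2',im); np.savez('pics/w2.npz',im=im,d=d,**{k:np.array(v) for k,v in p.items()})
```

```text
shift [ 0.0006 -0.0004  0.0027] turn [-0.02  0.12  0.06] from [ 0.6173 -0.3555  0.2827] j6 -100.1 F [0.3 0.  0.4] gap 0.0007 t 2.9
```

View pics/w2.png

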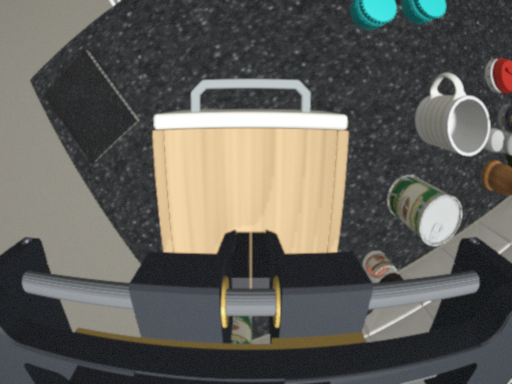

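```bash
cat >> h.py <<'E'
def fish(p,u,v,z):
    K=np.array(p['camera_matrix']);R=np.array(p['R']);t=np.array(p['t'])
    u=np.atleast_1d(np.float64(u));v=np.atleast_1d(np.float64(v))
    dx=u-K[0,2];dy=v-K[1,2];r=np.hypot(dx,dy)+1e-9;th=r/K[0,0]
    ray=np.stack([np.sin(th)*dx/r,np.sin(th)*dy/r,np.cos(th)],-1)@R
    c=-R.T@t
    return (c+ray*((z-c[2])/ray[:,2])[:,None])[:,:2]
E
python3 - <<'E'
from h import *
w=np.load('pics/w2.npz'); im=w['im'].astype(int)
mx=im.max(2);mn=im.min(2)
white=(mx>190)&(mx-mn<25)
cols=np.arange(170,335,8); ins=[];out=[];
for c in cols:
    r=np.where(white[105:140,c])[0]+105; ins.append(r.max()+.5); out.append(r.min()-.5)
print(ins,out)
I=fish(w,cols,ins,0.133);O=fish(w,cols,out,0.133)
f=np.polyfit(I[:,0],I[:,1],1)
d,_,_,_=cv2.fitLine(I.astype(np.float32),cv2.DIST_HUBER,0,.01,.01).ravel()[:4].reshape(4,1)*1. if 0 else (0,0,0,0)
L=cv2.fitLine(I.astype(np.float32),cv2.DIST_HUBER,0,1e-4,1e-4).ravel(); L2=cv2.fitLine(O.astype(np.float32),cv2.DIST_HUBER,0,1e-4,1e-4).ravel()
ang=lambda L:np.degrees(np.arctan(L[1]/L[0])); print('edge dir',ang(L),ang(L2))
n=np.array([np.cos(np.radians(ang(L)-90)),np.sin(np.radians(ang(L)-90))]); print('n',n,'inner',L[2:]@n,'outer',L2[2:]@n)
# ends of door top row ~121
row=white[119]; u=np.where(row[140:360])[0]+140; E=fish(w,[u.min()-.5,u.max()+.5],[119,119],0.133); print(u.min(),u.max(),E,E.mean(0),np.linalg.norm(E[0]-E[1]))
# handle bar
g=mx
for c in (220,235,250,265,280):print(c,g[74:104,c])
print(mx[84,185:205],mx[84,298:318])
E
```

```text
[np.float64(128.5), np.float64(128.5), np.float64(127.5), np.float64(127.5), np.float64(127.5), np.float64(127.5), np.float64(127.5), np.float64(127.5), np.float64(127.5), np.float64(127.5), np.float64(127.5), np.float64(127.5), np.float64(127.5), np.float64(127.5), np.float64(127.5), np.float64(127.5), np.float64(127.5), np.float64(127.5), np.float64(128.5), np.float64(128.5), np.float64(128.5)] [np.float64(113.5), np.float64(112.5), np.float64(112.5), np.float64(104.5), np.float64(111.5), np.float64(111.5), np.float64(111.5), np.float64(111.5), np.float64(111.5), np.float64(111.5), np.float64(111.5), np.float64(111.5), np.float64(111.5), np.float64(111.5), np.float64(111.5), np.float64(112.5), np.float64(112.5), np.float64(104.5), np.float64(112.5), np.float64(113.5), np.float64(113.5)]
edge dir 60.638493 60.51251
n [ 0.8715434  -0.49031836] inner 0.6616366 outer 0.64591837
154 346 [[ 0.5153746  -0.41149179]
 [ 0.61176122 -0.2396495 ]] [ 0.56356791 -0.32557064] 0.19702830693718187
220 [ 54  56  55  56  83 141 187 201 203 202 202 204 198 178 132  82  61  57
  55  55  51  56  56  54  52  47  46  47  49  58]
235 [ 60  76 100 113 123 163 193 202 203 204 203 204 197 171 107  65  56  61
  59  67  66  70  60  48  55  64  66  65  55  54]
250 [ 53  50  51  60 105 165 195 203 204 203 204 202 194 167 105  67  63  62
  69  81  82  78  66  60  57  58  60  59  57  55]
265 [ 62  66  63  60  92 157 191 201 203 202 201 203 197 173 116  67  58  55
  62  62  58  53  58  64  63  59  67  78  75  70]
280 [ 57  66  67  57  78 138 187 203 204 203 202 203 200 184 137  85  61  64
  63  60  49  50  49  50  53  50  54  61  60  65]
[ 56  55  57  57  59  58  60  65  61  60  55  72 108 154 187 200 204 203
 203 202] [204 203 203 197 176 130  84  60  63  70  73  63  59  53  54  59  67  69
  62  61]
```

Run:
```python
from h import *
w=np.load('pics/w2.npz'); n=np.array([np.cos(A),np.sin(A)])
print(fish(w,[250]*2,[83.4]*2,0.105)[0]@n-F@n)
x,y=cw(-0.0285,0); go(x,y,0.16,60.6)
```

```text
-0.04550565084276792
shift [ 7.960e-02 -1.000e-04  1.226e-01] turn [-0.02  0.13  0.04] from [ 0.6173 -0.3558  0.2828] j6 -100.1 F [ 0.3  0.4 -0.2] gap 0.0006 t 3.0
```

>>> play_rows --moves '[{"translation": [0.08, 0, 0.06], "turn": [0, 0.1, 0], "claw": 0}, {"translation": [0.08, 0, 0.06], "turn": [0, 0.1, 0], "claw": 0}, {"translation": [0.08, 0, 0.12], "turn": [0, 0.1, 0], "claw": 0}, {"translation": [0.08, 0, 0.12], "turn": [0, 0.1, 0], "claw": 0}, {"translation": [0.08, 0, 0.12], "turn": [0, 0.1, 0], "claw": 0}, {"translation": [0.08, 0, 0.12], "turn": [0, 0.1, 0], "claw": 0}, {"translation": [0.08, 0, 0.12], "turn": [0, 0.1, 0], "claw": 0}]'

```text
t: 3.53
ee_pos: [0.5494, -0.3185, 0.1637]
tool_rot: [[-0.871, 0.491, 0.002], [0.491, 0.871, -0.002], [-0.002, -0.001, -1.0]]
ft_force: [1.0, -1.5, 0.0]
finger_gap: 0.0006
grip_force: 0.0
```

Run:
```python
from h import *
x,y=cw(-0.0285,0); go(x,y,0.092,60.6)
```

```text
shift [0.002  0.0008 0.0717] turn [-0.05  0.14  0.01] from [ 0.5494 -0.3185  0.1637] j6 -101.4 F [ 1.  -1.5  0. ] gap 0.0006 t 3.5
```

>>> play_rows --moves '[{"translation": [0.002, 0.001, 0.015], "turn": [0, 0.1, 0], "claw": 0}, {"translation": [0.002, 0.001, 0.03], "turn": [0, 0.1, 0], "claw": 0}, {"translation": [0.002, 0.001, 0.03], "turn": [0, 0.1, 0], "claw": 0}, {"translation": [0.002, 0.001, 0.03], "turn": [0, 0.1, 0], "claw": 0}]'

```text
t: 3.87
ee_pos: [0.5478, -0.3164, 0.1326]
tool_rot: [[-0.871, 0.491, -0.001], [0.491, 0.871, 0.0], [0.001, -0.0, -1.0]]
ft_force: [0.6, 0.5, -0.3]
finger_gap: 0.0004
grip_force: 0.0
```

Run:
```python
from h import *
x,y=cw(-0.0285,0); go(x,y,0.092,60.6)
```

```text
shift [-0.0007 -0.0003  0.0406] turn [-0.03 -0.07  0.01] from [ 0.5478 -0.3164  0.1326] j6 -101.3 F [ 0.6  0.5 -0.3] gap 0.0004 t 3.9
```

>>> play_rows --moves '[{"translation": [-0.001, 0, 0.01], "turn": [0, 0, 0], "claw": 0}, {"translation": [-0.001, 0, 0.02], "turn": [0, 0, 0], "claw": 0}, {"translation": [-0.001, 0, 0.03], "turn": [0, 0, 0], "claw": 0}, {"translation": [-0.001, 0, 0.04], "turn": [0, 0, 0], "claw": 0}, {"translation": [-0.001, 0, 0.04], "turn": [0, 0, 0], "claw": 0}, {"translation": [-0.001, 0, 0.04], "turn": [0, 0, 0], "claw": 0}]'

```text
t: 4.37
ee_pos: [0.5472, -0.3157, 0.0898]
tool_rot: [[-0.871, 0.491, -0.004], [0.491, 0.871, 0.003], [0.005, 0.0, -1.0]]
ft_force: [-0.7, -0.5, 0.7]
finger_gap: 0.0005
grip_force: 0.0
```

>>> play_rows --moves '[{"translation": [0.005, 0, 0], "turn": [0, 0, 0], "claw": 0}, {"translation": [0.01, 0, 0], "turn": [0, 0, 0], "claw": 0}, {"translation": [0.016, 0, 0], "turn": [0, 0, 0], "claw": 0}, {"translation": [0.022, 0, 0], "turn": [0, 0, 0], "claw": 0}, {"translation": [0.028, 0, 0], "turn": [0, 0, 0], "claw": 0}, {"translation": [0.032, 0, 0], "turn": [0, 0, 0], "claw": 0}, {"translation": [0.035, 0, 0], "turn": [0, 0, 0], "claw": 0}, {"translation": [0.035, 0, 0], "turn": [0, 0, 0], "claw": 0}]'

```text
t: 5.03
ee_pos: [0.5163, -0.2983, 0.091]
tool_rot: [[-0.871, 0.491, -0.004], [0.491, 0.871, 0.002], [0.004, 0.0, -1.0]]
ft_force: [0.3, -0.6, -0.3]
finger_gap: 0.0006
grip_force: 0.0
```

Run:
```python
from h import *
x,y=cw(-0.0285,0); go(x,y,0.092,60.6)
```

```text
shift [-0.037  -0.0006 -0.0012] turn [ 0.01 -0.25  0.  ] from [ 0.5163 -0.2983  0.091 ] j6 -102.0 F [ 0.3 -0.6 -0.3] gap 0.0006 t 5.0
```

>>> play_rows --moves '[{"translation": [-0.003, 0, -0.02], "turn": [0, 0.2, 0], "claw": 0}, {"translation": [-0.003, 0, -0.05], "turn": [0, 0.2, 0], "claw": 0}, {"translation": [-0.003, 0, -0.09], "turn": [0, 0.2, 0], "claw": 0}, {"translation": [-0.035, 0, -0.12], "turn": [0, 0, 0], "claw": 0}, {"translation": [-0.07, 0, -0.15], "turn": [0, 0, 0], "claw": 0}, {"translation": [-0.1, 0, -0.19], "turn": [0, 0, 0], "claw": 0}, {"translation": [-0.1, 0, -0.19], "turn": [0, 0, 0], "claw": 0}, {"translation": [-0.1, 0, -0.19], "turn": [0, 0, 0], "claw": 0}, {"translation": [-0.1, 0, -0.19], "turn": [0, 0, 0], "claw": 0}]'

```text
t: 5.78
ee_pos: [0.6045, -0.348, 0.28]
tool_rot: [[-0.871, 0.491, -0.004], [0.491, 0.871, 0.002], [0.004, 0.0, -1.0]]
ft_force: [-1.4, 0.6, 0.0]
finger_gap: 0.0004
grip_force: 0.0
```

Run:
```python
from h import *
im,d,p=cap('wrist'); save('w3',im); np.savez('pics/w3.npz',im=im,d=d,**{k:np.array(v) for k,v in p.items()})
x,y=cw(-0.016,0); go(x,y,0.16,60.6)
```

```text
shift [ 0.0499 -0.0009  0.1188] turn [ 0.03 -0.41  0.01] from [ 0.6036 -0.3473  0.2785] j6 -100.2 F [-0.6  0.5 -0.7] gap 0.0003 t 5.8
```

View pics/w3.png

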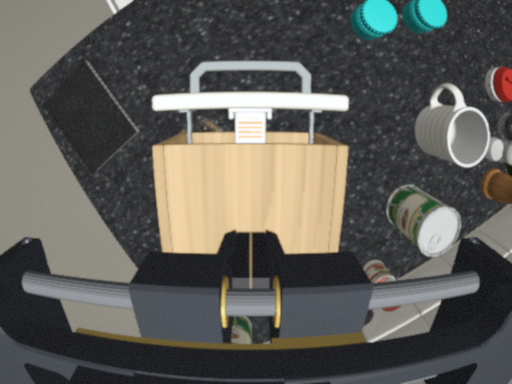

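Run:
```python
from h import *
w=np.load('pics/w3.npz'); im=w['im'].astype(int); n=np.array([np.cos(A),np.sin(A)]);t=np.array([-n[1],n[0]])
white=(im.max(2)>190)&(im.max(2)-im.min(2)<25)
for c in (200,215,290,300):
    r=np.where(white[90:122,c])[0]+90; print(c,r.min(),r.max(),fish(w,c,r.max()+.5,0.133)@n-F@n)
P=fish(w,[251,234,269],[126,126,126],0.109); print((P-F)@n,(P-F)@t)
```

```text
200 93 107 [-0.03626559]
215 93 107 [-0.03588253]
290 93 107 [-0.03609086]
300 93 107 [-0.03638693]
[-0.01549714 -0.01554158 -0.01561714] [ 0.00155658 -0.01651354  0.02069685]
```

>>> play_rows --moves '[{"translation": [0.05, -0.001, 0.06], "turn": [0, -0.3, 0], "claw": 0}, {"translation": [0.051, -0.001, 0.08], "turn": [0, -0.3, 0], "claw": 0}, {"translation": [0.051, -0.001, 0.12], "turn": [0, -0.3, 0], "claw": 0}, {"translation": [0.051, -0.001, 0.12], "turn": [0, -0.3, 0], "claw": 0}, {"translation": [0.051, -0.001, 0.12], "turn": [0, -0.3, 0], "claw": 0}, {"translation": [0.051, -0.001, 0.12], "turn": [0, -0.3, 0], "claw": 0}]'

```text
t: 6.33
ee_pos: [0.5592, -0.3238, 0.1608]
tool_rot: [[-0.871, 0.491, 0.001], [0.491, 0.871, -0.0], [-0.001, 0.0, -1.0]]
ft_force: [-0.3, 0.6, 0.6]
finger_gap: 0.0005
grip_force: 0.0
```

Run:
```python
from h import *
x,y=cw(-0.0175,0); go(x,y,0.115,60.6)
```

```text
shift [0.002  0.0004 0.0458] turn [ 0.02  0.03 -0.  ] from [ 0.5592 -0.3238  0.1608] j6 -101.2 F [-0.3  0.6  0.6] gap 0.0005 t 6.3
```

Down to 0.115 (just above the pad).

>>> play_rows --moves '[{"translation": [0.002, 0, 0.01], "turn": [0, 0, 0], "claw": 0}, {"translation": [0.002, 0, 0.02], "turn": [0, 0, 0], "claw": 0}, {"translation": [0.002, 0, 0.03], "turn": [0, 0, 0], "claw": 0}, {"translation": [0.002, 0, 0.04], "turn": [0, 0, 0], "claw": 0}, {"translation": [0.002, 0, 0.046], "turn": [0, 0, 0], "claw": 0}, {"translation": [0.002, 0, 0.046], "turn": [0, 0, 0], "claw": 0}, {"translation": [0.002, 0, 0.046], "turn": [0, 0, 0], "claw": 0}]'

```text
t: 6.92
ee_pos: [0.5575, -0.3227, 0.114]
tool_rot: [[-0.871, 0.491, 0.001], [0.491, 0.871, -0.0], [-0.001, 0.0, -1.0]]
ft_force: [-0.5, -0.6, -0.1]
finger_gap: 0.0006
grip_force: 0.0
```

Run:
```python
from h import *
x,y=cw(-0.0175,0); go(x,y,0.095,60.6)
```

```text
shift [-0.      0.0004  0.019 ] turn [0.01 0.03 0.01] from [ 0.5575 -0.3227  0.114 ] j6 -101.2 F [-0.5 -0.6 -0.1] gap 0.0006 t 6.9
```

>>> play_rows --moves '[{"translation": [0, 0, 0.005], "turn": [0, 0, 0], "claw": 0}, {"translation": [0, 0, 0.01], "turn": [0, 0, 0], "claw": 0}, {"translation": [0, 0, 0.014], "turn": [0, 0, 0], "claw": 0}, {"translation": [0, 0, 0.017], "turn": [0, 0, 0], "claw": 0}, {"translation": [0, 0, 0.019], "turn": [0, 0, 0], "claw": 0}, {"translation": [0, 0, 0.019], "turn": [0, 0, 0], "claw": 0}, {"translation": [0, 0, 0.019], "turn": [0, 0, 0], "claw": 0}]'

```text
t: 7.5
ee_pos: [0.5582, -0.3234, 0.0962]
tool_rot: [[-0.871, 0.491, 0.003], [0.491, 0.871, -0.002], [-0.003, -0.0, -1.0]]
ft_force: [1.0, -1.2, 4.2]
finger_gap: 0.0001
grip_force: 2.2
```

>>> play_rows --moves '[{"translation": [0, 0, 0.003], "turn": [0, 0, 0], "claw": 0}, {"translation": [0, 0, 0.003], "turn": [0, 0, 0], "claw": 0}, {"translation": [0.005, 0, 0.003], "turn": [0, 0, 0], "claw": 0}, {"translation": [0.009, 0, 0.003], "turn": [0, 0, 0], "claw": 0}, {"translation": [0.013, 0, 0.003], "turn": [0, 0, 0], "claw": 0}, {"translation": [0.017, 0, 0.003], "turn": [0, 0, 0], "claw": 0}, {"translation": [0.017, 0, 0.003], "turn": [0, 0, 0], "claw": 0}]'

```text
t: 8.08
ee_pos: [0.5421, -0.3142, 0.0928]
tool_rot: [[-0.871, 0.491, 0.001], [0.491, 0.871, -0.001], [-0.001, -0.0, -1.0]]
ft_force: [1.0, -1.4, 5.3]
finger_gap: 0.0007
grip_force: 2.5
```

>>> play_rows --moves '[{"translation": [0.006, 0, 0], "turn": [0, 0, 0], "claw": 0}, {"translation": [0.012, 0, 0], "turn": [0, 0, 0], "claw": 0}, {"translation": [0.02, 0, 0], "turn": [0, 0, 0], "claw": 0}, {"translation": [0.028, 0, 0], "turn": [0, 0, 0], "claw": 0}, {"translation": [0.036, 0, 0], "turn": [0, 0, 0], "claw": 0}, {"translation": [0.044, 0, 0], "turn": [0, 0, 0], "claw": 0}, {"translation": [0.05, 0, 0], "turn": [0, 0, 0], "claw": 0}, {"translation": [0.05, 0, 0], "turn": [0, 0, 0], "claw": 0}]'

```text
t: 8.75
ee_pos: [0.4978, -0.2891, 0.0923]
tool_rot: [[-0.871, 0.491, -0.0], [0.491, 0.871, 0.0], [0.0, -0.0, -1.0]]
ft_force: [-1.5, -0.6, 5.6]
finger_gap: 0.0004
grip_force: 2.6
```

Run:
```python
from h import *
x,y=cw(-0.191,0); go(x,y,0.1,60.6)
```

```text
shift [ 0.1049  0.0004 -0.0076] turn [-0.01 -0.02  0.01] from [ 0.4978 -0.2891  0.0923] j6 -102.6 F [-1.5 -0.6  5.6] gap 0.0004 t 8.8
```

>>> play_rows --moves '[{"translation": [0.01, 0, 0], "turn": [0, 0, 0], "claw": 0}, {"translation": [0.022, 0, 0], "turn": [0, 0, 0], "claw": 0}, {"translation": [0.034, 0, 0], "turn": [0, 0, 0], "claw": 0}, {"translation": [0.046, 0, 0], "turn": [0, 0, 0], "claw": 0}, {"translation": [0.058, 0, 0], "turn": [0, 0, 0], "claw": 0}, {"translation": [0.07, 0, 0], "turn": [0, 0, 0], "claw": 0}, {"translation": [0.082, 0, 0], "turn": [0, 0, 0], "claw": 0}, {"translation": [0.094, 0, 0], "turn": [0, 0, 0], "claw": 0}, {"translation": [0.104, 0, 0], "turn": [0, 0, 0], "claw": 0}, {"translation": [0.107, 0, 0], "turn": [0, 0, 0], "claw": 0}]'

```text
t: 9.58
ee_pos: [0.4046, -0.2365, 0.0921]
tool_rot: [[-0.871, 0.491, 0.0], [0.491, 0.871, -0.0], [-0.0, -0.0, -1.0]]
ft_force: [1.2, -2.2, 5.4]
finger_gap: 0.0003
grip_force: 2.6
```

>>> play_rows --moves '[{"translation": [0.0, 0, 0], "turn": [0, 0, 0], "claw": 0}, {"translation": [-0.001, 0, -0.015], "turn": [0, 0, 0], "claw": 0}, {"translation": [-0.002, 0, -0.035], "turn": [0, 0, 0], "claw": 0}, {"translation": [-0.002, 0, -0.06], "turn": [0, 0, 0], "claw": 0}, {"translation": [-0.05, 0, -0.1], "turn": [0, 0, 0], "claw": 0}, {"translation": [-0.12, 0, -0.19], "turn": [0, 0, 0], "claw": 0}, {"translation": [-0.12, 0, -0.19], "turn": [0, 0, 0], "claw": 0}, {"translation": [-0.12, 0, -0.19], "turn": [0, 0, 0], "claw": 0}, {"translation": [-0.12, 0, -0.19], "turn": [0, 0, 0], "claw": 0}, {"translation": [-0.12, 0, -0.19], "turn": [0, 0, 0], "claw": 0}]'

```text
t: 10.42
ee_pos: [0.5117, -0.297, 0.284]
tool_rot: [[-0.871, 0.49, 0.003], [0.49, 0.871, -0.002], [-0.004, -0.0, -1.0]]
ft_force: [-0.2, 0.1, -0.8]
finger_gap: 0.0001
grip_force: 0.0
```

Run:
```python
from h import *
im,d,p=cap('wrist'); save('w4',im); w=p; im=im.astype(int); n=np.array([np.cos(A),np.sin(A)]);t=np.array([-n[1],n[0]])
P,_,_=None,0,0
im2,d2,p2=cap('top'); save('t4',im2); np.savez('pics/top4.npz',im=im2,d=d2,**{k:np.array(v) for k,v in p2.items()})
white=(im.max(2)>190)&(im.max(2)-im.min(2)<25)
for c in (200,215,290,300):
    r=np.where(white[:,c])[0]; print(c,[ (a,b) for a,b in zip(r[np.r_[True,np.diff(r)>1]],r[np.r_[np.diff(r)>1,True]])])
    b=r[np.r_[np.diff(r)>1,True]][:3]; print((fish(w,[c]*len(b),b+.5,0.133)-F)@n)
o=env.get_obs();print(o['ee_pos'],o['t'])
```

```text
200 [(np.int64(0), np.int64(11)), (np.int64(32), np.int64(45))]
[-0.24065938 -0.20412202]
215 [(np.int64(32), np.int64(44)), (np.int64(211), np.int64(211))]
[-0.20447459 -0.03094908]
290 [(np.int64(32), np.int64(44)), (np.int64(117), np.int64(156)), (np.int64(158), np.int64(169)), (np.int64(172), np.int64(172)), (np.int64(178), np.int64(178)), (np.int64(211), np.int64(211))]
[-0.20477151 -0.0909498  -0.07732724]
300 [(np.int64(32), np.int64(45)), (np.int64(117), np.int64(165)), (np.int64(167), np.int64(174)), (np.int64(176), np.int64(178)), (np.int64(182), np.int64(182)), (np.int64(185), np.int64(186)), (np.int64(211), np.int64(211))]
[-0.2042405  -0.08165905 -0.07209897]
[ 0.50900783 -0.29498843  0.27999689] 10.5167
```

View pics/w4.png

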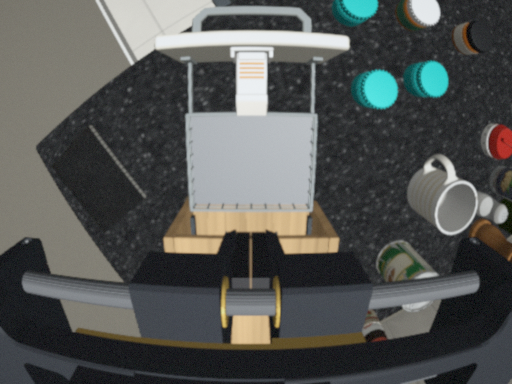

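```bash
cat >> h.py <<'E'
def pots(show=True):
    im,d,p=cap('top'); T=cloud(d,p)
    m=((T[...,2]>0.035)&(T[...,2]<0.075)&(T[...,0]>0.25)&(T[...,0]<0.75)&(T[...,1]<0.42)&(T[...,1]>-0.6)).astype(np.uint8)
    n,l,st,ce=cv2.connectedComponentsWithStats(m)
    out=[]
    for k in range(1,n):
        if not 90<st[k,4]<500: continue
        c=np.median(im[l==k],0); w=world(p,*ce[k],z=0.054)
        out.append((w[:2],c)); 
        if show: print(st[k,4],ce[k].round(1),w[:2].round(4),c)
    return out
E
python3 - <<'E'
from h import *
pots(); go(0.429,0.031,0.15,60.6)
E
```

```text
164 [182.1 162.9] [0.6643 0.3496] [83.5 80.5 74.5]
204 [249.3 156.1] [0.6864 0.1088] [162.5  50.   44. ]
186 [184.7 200.1] [0.5296 0.3369] [222. 221. 224.]
175 [282.7 199.3] [ 0.5292 -0.0081] [ 80. 206. 203.]
187 [308.2 205.1] [ 0.5079 -0.0967] [ 75. 203. 200.]
177 [246.1 207.2] [0.5025 0.1207] [79. 78. 79.]
181 [271.5 227.2] [0.4318 0.0324] [223. 222. 224.]
189 [235.  236.4] [0.4012 0.1591] [ 85. 210. 207.]
184 [299.3 239.6] [ 0.3884 -0.0626] [ 78. 205. 203.]
shift [0.2287 0.2446 0.1307] turn [ 0.07 -0.23  0.01] from [ 0.5086 -0.2947  0.2795] j6 -102.3 F [0.2 0.2 0.2] gap 0.0002 t 10.6
```

>>> play_rows --moves '[{"translation": [0.227, 0.245, 0.1], "turn": [0, 0, 0], "claw": 0.08}, {"translation": [0.227, 0.245, 0.1], "turn": [0, 0, 0], "claw": 0.08}, {"translation": [0.227, 0.245, 0.1], "turn": [0, 0, 0], "claw": 0.08}, {"translation": [0.227, 0.245, 0.1], "turn": [0, 0, 0], "claw": 0.08}, {"translation": [0.227, 0.245, 0.1], "turn": [0, 0, 0], "claw": 0.08}, {"translation": [0.227, 0.245, 0.1], "turn": [0, 0, 0], "claw": 0.08}, {"translation": [0.227, 0.245, 0.1], "turn": [0, 0, 0], "claw": 0.08}, {"translation": [0.227, 0.245, 0.13], "turn": [0, 0, 0], "claw": 0.08}, {"translation": [0.227, 0.245, 0.13], "turn": [0, 0, 0], "claw": 0.08}, {"translation": [0.227, 0.245, 0.13], "turn": [0, 0, 0], "claw": 0.08}]'

```text
t: 11.4
ee_pos: [0.4258, 0.0329, 0.1461]
tool_rot: [[-0.873, 0.488, -0.011], [0.488, 0.873, 0.003], [0.011, -0.003, -1.0]]
ft_force: [-0.3, -0.3, -0.3]
finger_gap: 0.0647
grip_force: 0.0
```

>>> play_rows --moves '[{"translation": [0, 0, 0], "turn": [0, 0, 0], "claw": 0.08}, {"translation": [0, 0, 0], "turn": [0, 0, 0], "claw": 0.08}, {"translation": [0, 0, 0], "turn": [0, 0, 0], "claw": 0.08}]'

```text
t: 11.65
ee_pos: [0.4335, 0.0275, 0.1527]
tool_rot: [[-0.871, 0.492, 0.002], [0.492, 0.871, -0.001], [-0.003, 0.0, -1.0]]
ft_force: [-0.6, -0.0, 0.9]
finger_gap: 0.0799
grip_force: 0.0
```

Run:
```python
from h import *
go(0.431,0.032,0.031,60.6)
```

```text
shift [0.0048 0.0027 0.1217] turn [ 0.    0.16 -0.06] from [0.4335 0.0275 0.1527] j6 -72.6 F [-0.6 -0.   0.9] gap 0.0799 t 11.7
```

>>> play_rows --moves '[{"translation": [0.004, 0.003, 0.03], "turn": [0, 0, 0], "claw": 0.08}, {"translation": [0.004, 0.003, 0.06], "turn": [0, 0, 0], "claw": 0.08}, {"translation": [0.004, 0.003, 0.08], "turn": [0, 0, 0], "claw": 0.08}, {"translation": [0.004, 0.003, 0.1], "turn": [0, 0, 0], "claw": 0.08}, {"translation": [0.004, 0.003, 0.121], "turn": [0, 0, 0], "claw": 0.08}, {"translation": [0.004, 0.003, 0.121], "turn": [0, 0, 0], "claw": 0.08}, {"translation": [0.004, 0.003, 0.121], "turn": [0, 0, 0], "claw": 0.08}]'

```text
t: 12.23
ee_pos: [0.4311, 0.0321, 0.0311]
tool_rot: [[-0.87, 0.492, -0.0], [0.492, 0.87, -0.001], [-0.0, -0.001, -1.0]]
ft_force: [0.1, -0.4, -0.1]
finger_gap: 0.08
grip_force: 0.0
```

Run:
```python
from h import *
go(0.431,0.032,0.031,60.6)
```

```text
shift [ 0.0001 -0.0001  0.0001] turn [-0.04  0.   -0.09] from [0.4311 0.0321 0.0311] j6 -72.0 F [ 0.1 -0.4 -0.1] gap 0.08 t 12.2
```

>>> play_rows --moves '[{"translation": [0, 0, 0], "turn": [0, 0, 0], "claw": 0.066}, {"translation": [0, 0, 0], "turn": [0, 0, 0], "claw": 0.058}, {"translation": [0, 0, 0], "turn": [0, 0, 0], "claw": 0.054}, {"translation": [0, 0, 0], "turn": [0, 0, 0], "claw": 0.05}, {"translation": [0, 0, 0], "turn": [0, 0, 0], "claw": 0.048}, {"translation": [0, 0, 0], "turn": [0, 0, 0], "claw": 0.048}, {"translation": [0, 0, 0], "turn": [0, 0, 0], "claw": 0.048}]'

```text
t: 12.82
ee_pos: [0.4321, 0.0328, 0.0321]
tool_rot: [[-0.871, 0.491, 0.003], [0.491, 0.871, -0.001], [-0.003, 0.0, -1.0]]
ft_force: [-1.0, -0.8, 7.6]
finger_gap: 0.0532
grip_force: 30.0
```

Run:
```python
from h import *
x,y=cw(-0.202+0.162,0.045); print(x,y); go(x,y,0.19,60.6)
```

```text
0.5602421164678737 -0.27215922835498585
shift [-0.2618 -0.2028 -0.157 ] turn [0.02 0.2  0.02] from [0.4321 0.0328 0.0321] j6 -72.0 F [-1.  -0.8  7.6] gap 0.0532 t 12.8
```

>>> play_rows --moves '[{"translation": [0, 0, -0.02], "turn": [0, 0, 0], "claw": 0.048}, {"translation": [0, 0, -0.05], "turn": [0, 0, 0], "claw": 0.048}, {"translation": [0, 0, -0.09], "turn": [0, 0, 0], "claw": 0.048}, {"translation": [0, 0, -0.13], "turn": [0, 0, 0], "claw": 0.048}, {"translation": [-0.02, -0.016, -0.157], "turn": [0, 0, 0], "claw": 0.048}, {"translation": [-0.05, -0.04, -0.157], "turn": [0, 0, 0], "claw": 0.048}, {"translation": [-0.08, -0.062, -0.157], "turn": [0, 0, 0], "claw": 0.048}, {"translation": [-0.11, -0.085, -0.157], "turn": [0, 0, 0], "claw": 0.048}, {"translation": [-0.14, -0.11, -0.157], "turn": [0, 0, 0], "claw": 0.048}, {"translation": [-0.17, -0.13, -0.157], "turn": [0, 0, 0], "claw": 0.048}]'

```text
t: 13.65
ee_pos: [0.5154, -0.1656, 0.1885]
tool_rot: [[-0.871, 0.491, 0.001], [0.491, 0.871, -0.001], [-0.002, -0.0, -1.0]]
ft_force: [0.4, 0.4, -0.8]
finger_gap: 0.0533
grip_force: 30.0
```

>>> play_rows --moves '[{"translation": [-0.03, -0.023, 0], "turn": [0, 0, 0], "claw": 0.048}, {"translation": [-0.06, -0.046, 0], "turn": [0, 0, 0], "claw": 0.048}, {"translation": [-0.08, -0.062, 0], "turn": [0, 0, 0], "claw": 0.048}, {"translation": [-0.09, -0.072, 0], "turn": [0, 0, 0], "claw": 0.048}, {"translation": [-0.09, -0.072, 0], "turn": [0, 0, 0], "claw": 0.048}, {"translation": [-0.09, -0.072, 0], "turn": [0, 0, 0], "claw": 0.048}]'

```text
t: 14.15
ee_pos: [0.558, -0.2705, 0.1879]
tool_rot: [[-0.871, 0.492, 0.0], [0.492, 0.871, 0.0], [-0.0, 0.0, -1.0]]
ft_force: [-0.6, -0.1, -1.8]
finger_gap: 0.0532
grip_force: 30.0
```

Run:
```python
from h import *
x,y=cw(-0.202+0.162,0.045);go(x,y,0.12,60.6)
```

```text
shift [-0.0028 -0.0004  0.0679] turn [ 0.03  0.01 -0.05] from [ 0.558  -0.2705  0.1879] j6 -97.4 F [-0.6 -0.1 -1.8] gap 0.0532 t 14.2
```

>>> play_rows --moves '[{"translation": [-0.003, 0, 0.02], "turn": [0, 0, 0], "claw": 0.048}, {"translation": [-0.003, 0, 0.04], "turn": [0, 0, 0], "claw": 0.048}, {"translation": [-0.003, 0, 0.06], "turn": [0, 0, 0], "claw": 0.048}, {"translation": [-0.003, 0, 0.075], "turn": [0, 0, 0], "claw": 0.048}, {"translation": [-0.003, 0, 0.09], "turn": [0, 0, 0], "claw": 0.048}, {"translation": [-0.003, 0, 0.1], "turn": [0, 0, 0], "claw": 0.048}, {"translation": [-0.003, 0, 0.105], "turn": [0, 0, 0], "claw": 0.048}, {"translation": [-0.003, 0, 0.105], "turn": [0, 0, 0], "claw": 0.048}, {"translation": [-0.003, 0, 0.105], "turn": [0, 0, 0], "claw": 0.048}]'

```text
t: 14.9
ee_pos: [0.5615, -0.2717, 0.0842]
tool_rot: [[-0.872, 0.49, 0.002], [0.49, 0.872, -0.001], [-0.002, 0.0, -1.0]]
ft_force: [-0.1, -0.6, -1.2]
finger_gap: 0.0534
grip_force: 30.0
```

Run:
```python
from h import *
x,y=cw(-0.202+0.162,0.045);go(x,y,0.077,60.6)
```

```text
shift [ 0.0008 -0.001   0.0072] turn [0.   0.12 0.04] from [ 0.5615 -0.2717  0.0842] j6 -97.4 F [-0.1 -0.6 -1.2] gap 0.0534 t 14.9
```

>>> play_rows --moves '[{"translation": [0, 0, 0.002], "turn": [0, 0, 0], "claw": 0.048}, {"translation": [0, 0, 0.004], "turn": [0, 0, 0], "claw": 0.048}, {"translation": [0, 0, 0.006], "turn": [0, 0, 0], "claw": 0.048}, {"translation": [0, 0, 0.006], "turn": [0, 0, 0], "claw": 0.048}, {"translation": [0, 0, 0.006], "turn": [0, 0, 0], "claw": 0.048}]'

```text
t: 15.32
ee_pos: [0.5612, -0.2721, 0.0776]
tool_rot: [[-0.871, 0.491, 0.001], [0.491, 0.871, -0.001], [-0.002, -0.0, -1.0]]
ft_force: [0.2, -0.1, -1.0]
finger_gap: 0.0534
grip_force: 30.0
```

>>> play_rows --moves '[{"translation": [0, 0, 0.001], "turn": [0, 0, 0], "claw": 0.048}, {"translation": [0, 0, 0.001], "turn": [0, 0, 0], "claw": 0.053}, {"translation": [0, 0, 0.001], "turn": [0, 0, 0], "claw": 0.06}, {"translation": [0, 0, 0.001], "turn": [0, 0, 0], "claw": 0.066}, {"translation": [0, 0, 0.001], "turn": [0, 0, 0], "claw": 0.066}, {"translation": [0, 0, -0.015], "turn": [0, 0, 0], "claw": 0.066}, {"translation": [0, 0, -0.04], "turn": [0, 0, 0], "claw": 0.066}, {"translation": [0, 0, -0.08], "turn": [0, 0, 0], "claw": 0.08}, {"translation": [0, 0, -0.11], "turn": [0, 0, 0], "claw": 0.08}, {"translation": [0, 0, -0.11], "turn": [0, 0, 0], "claw": 0.08}]'

```text
t: 16.15
ee_pos: [0.5644, -0.2744, 0.1955]
tool_rot: [[-0.871, 0.491, 0.011], [0.491, 0.871, -0.008], [-0.014, -0.002, -1.0]]
ft_force: [-0.2, -0.1, 0.0]
finger_gap: 0.08
grip_force: 0.0
```

Run:
```python
from h import *
pots(); go(0.5025,0.1207,0.15,60.6)
```

```text
163 [182.1 162.7] [0.665  0.3499] [83. 78. 73.]
204 [249.2 156.1] [0.6866 0.109 ] [164.  50.  44.]
162 [343.5 197.3] [ 0.5341 -0.2209] [146.  148.5 150.5]
185 [184.6 200.1] [0.5296 0.3371] [225. 224. 226.]
177 [282.7 199.3] [ 0.529  -0.0081] [ 81. 208. 206.]
187 [308.3 205. ] [ 0.508  -0.0969] [ 76. 205. 203.]
177 [246.1 207.2] [0.5024 0.1205] [80. 79. 80.]
187 [235.  236.4] [0.4012 0.1592] [ 87. 212. 209.]
185 [299.2 239.6] [ 0.3886 -0.0624] [ 80. 207. 205.]
shift [0.2469 0.3138 0.0394] turn [-0.06  0.58  0.01] from [ 0.5633 -0.2736  0.1923] j6 -97.4 F [ 0.7 -0.8  0.4] gap 0.0801 t 16.2
```

>>> play_rows --moves '[{"translation": [0.04, 0.05, 0], "turn": [0, 0.3, 0], "claw": 0.08}, {"translation": [0.247, 0.314, 0.02], "turn": [0, 0.3, 0], "claw": 0.08}, {"translation": [0.247, 0.314, 0.02], "turn": [0, 0.3, 0], "claw": 0.08}, {"translation": [0.247, 0.314, 0.02], "turn": [0, 0.3, 0], "claw": 0.08}, {"translation": [0.247, 0.314, 0.02], "turn": [0, 0.3, 0], "claw": 0.08}, {"translation": [0.247, 0.314, 0.02], "turn": [0, 0.3, 0], "claw": 0.08}, {"translation": [0.247, 0.314, 0.02], "turn": [0, 0.3, 0], "claw": 0.08}, {"translation": [0.247, 0.314, 0.02], "turn": [0, 0.3, 0], "claw": 0.08}, {"translation": [0.247, 0.314, 0.04], "turn": [0, 0.3, 0], "claw": 0.08}, {"translation": [0.247, 0.314, 0.04], "turn": [0, 0.3, 0], "claw": 0.08}]'

```text
t: 17.03
ee_pos: [0.4981, 0.1257, 0.1455]
tool_rot: [[-0.872, 0.49, -0.005], [0.49, 0.872, 0.002], [0.005, -0.0, -1.0]]
ft_force: [0.2, -0.3, -1.1]
finger_gap: 0.0798
grip_force: 0.0
```

>>> play_rows --moves '[{"translation": [0, 0, 0], "turn": [0, 0, 0], "claw": 0.08}, {"translation": [0, 0, 0], "turn": [0, 0, 0], "claw": 0.08}, {"translation": [0, 0, 0], "turn": [0, 0, 0], "claw": 0.08}, {"translation": [0, 0, 0], "turn": [0, 0, 0], "claw": 0.08}]'

```text
t: 17.37
ee_pos: [0.5005, 0.1216, 0.1472]
tool_rot: [[-0.871, 0.492, -0.003], [0.492, 0.871, 0.001], [0.003, -0.0, -1.0]]
ft_force: [0.1, 0.3, -1.0]
finger_gap: 0.08
grip_force: 0.0
```

Run:
```python
from h import *
pots(); go(0.5023,0.1205,0.031,60.6)
```

```text
170 [182.1 163. ] [0.6641 0.3496] [78.  74.  68.5]
205 [249.3 156.1] [0.6864 0.1089] [155.  46.  41.]
182 [184.6 200.1] [0.5297 0.3371] [216. 215. 217.]
177 [282.8 199.4] [ 0.5288 -0.0084] [ 75. 199. 196.]
186 [308.2 205. ] [ 0.508  -0.0968] [ 71. 195. 193.]
183 [299.3 239.6] [ 0.3886 -0.0626] [ 74. 198. 196.]
shift [-2.300e-03 -1.000e-04  1.164e-01] turn [ 0.   -0.17 -0.1 ] from [0.5006 0.1215 0.1474] j6 -60.2 F [0.2 0.4 0.3] gap 0.0798 t 17.4
```

>>> play_rows --moves '[{"translation": [-0.002, 0, 0.03], "turn": [0, 0, 0], "claw": 0.08}, {"translation": [-0.002, 0, 0.06], "turn": [0, 0, 0], "claw": 0.08}, {"translation": [-0.002, 0, 0.08], "turn": [0, 0, 0], "claw": 0.08}, {"translation": [-0.002, 0, 0.1], "turn": [0, 0, 0], "claw": 0.08}, {"translation": [-0.002, 0, 0.116], "turn": [0, 0, 0], "claw": 0.08}, {"translation": [-0.002, 0, 0.116], "turn": [0, 0, 0], "claw": 0.08}, {"translation": [-0.002, 0, 0.116], "turn": [0, 0, 0], "claw": 0.08}]'

```text
t: 18.0
ee_pos: [0.5013, 0.1209, 0.0309]
tool_rot: [[-0.87, 0.492, -0.004], [0.492, 0.87, 0.002], [0.005, -0.001, -1.0]]
ft_force: [-0.3, 0.2, 0.8]
finger_gap: 0.0799
grip_force: 0.0
```

>>> play_rows --moves '[{"translation": [0, 0, 0], "turn": [0, 0, 0], "claw": 0.066}, {"translation": [0, 0, 0], "turn": [0, 0, 0], "claw": 0.058}, {"translation": [0, 0, 0], "turn": [0, 0, 0], "claw": 0.054}, {"translation": [0, 0, 0], "turn": [0, 0, 0], "claw": 0.05}, {"translation": [0, 0, 0], "turn": [0, 0, 0], "claw": 0.048}, {"translation": [0, 0, 0], "turn": [0, 0, 0], "claw": 0.048}, {"translation": [0, 0, 0], "turn": [0, 0, 0], "claw": 0.048}]'

```text
t: 18.58
ee_pos: [0.5022, 0.122, 0.0321]
tool_rot: [[-0.871, 0.491, -0.002], [0.491, 0.871, 0.002], [0.002, 0.001, -1.0]]
ft_force: [-1.0, -1.2, 6.4]
finger_gap: 0.0535
grip_force: 30.0
```

Run:
```python
from h import *
x,y=cw(-0.202+0.162,-0.045); print(x,y); go(x,y,0.19,60.6)
```

```text
0.516060778642511 -0.3505684713558029
shift [-0.2436 -0.4048 -0.1586] turn [ 0.03 -0.12  0.02] from [0.5022 0.122  0.0321] j6 -60.3 F [-1.  -1.2  6.4] gap 0.0535 t 18.6
```

>>> play_rows --moves '[{"translation": [0, 0, -0.02], "turn": [0, 0, 0], "claw": 0.048}, {"translation": [0, 0, -0.06], "turn": [0, 0, 0], "claw": 0.048}, {"translation": [0, 0, -0.1], "turn": [0, 0, 0], "claw": 0.048}, {"translation": [0, 0, -0.14], "turn": [0, 0, 0], "claw": 0.048}, {"translation": [-0.01, -0.017, -0.163], "turn": [0, 0, 0], "claw": 0.048}, {"translation": [-0.025, -0.042, -0.163], "turn": [0, 0, 0], "claw": 0.048}, {"translation": [-0.043, -0.072, -0.163], "turn": [0, 0, 0], "claw": 0.048}, {"translation": [-0.061, -0.102, -0.163], "turn": [0, 0, 0], "claw": 0.048}, {"translation": [-0.079, -0.132, -0.163], "turn": [0, 0, 0], "claw": 0.048}, {"translation": [-0.097, -0.162, -0.163], "turn": [0, 0, 0], "claw": 0.048}]'

```text
t: 19.42
ee_pos: [0.5064, -0.0683, 0.1938]
tool_rot: [[-0.872, 0.49, -0.003], [0.49, 0.872, 0.002], [0.004, 0.0, -1.0]]
ft_force: [0.2, 0.9, -1.4]
finger_gap: 0.0533
grip_force: 30.0
```

>>> play_rows --moves '[{"translation": [-0.018, -0.03, 0], "turn": [0, 0, 0], "claw": 0.048}, {"translation": [-0.036, -0.06, 0], "turn": [0, 0, 0], "claw": 0.048}, {"translation": [-0.054, -0.09, 0], "turn": [0, 0, 0], "claw": 0.048}, {"translation": [-0.072, -0.12, 0], "turn": [0, 0, 0], "claw": 0.048}, {"translation": [-0.09, -0.15, 0], "turn": [0, 0, 0], "claw": 0.048}, {"translation": [-0.108, -0.18, 0], "turn": [0, 0, 0], "claw": 0.048}, {"translation": [-0.126, -0.21, 0], "turn": [0, 0, 0], "claw": 0.048}, {"translation": [-0.14, -0.233, 0], "turn": [0, 0, 0], "claw": 0.048}, {"translation": [-0.146, -0.243, 0], "turn": [0, 0, 0], "claw": 0.048}, {"translation": [-0.146, -0.243, 0], "turn": [0, 0, 0], "claw": 0.048}]'

```text
t: 20.25
ee_pos: [0.5142, -0.3526, 0.1926]
tool_rot: [[-0.87, 0.493, -0.004], [0.493, 0.87, 0.002], [0.004, -0.0, -1.0]]
ft_force: [0.0, -0.1, -1.8]
finger_gap: 0.0533
grip_force: 30.0
```

Run:
```python
from h import *
x,y=cw(-0.202+0.162,-0.045); print(x,y); go(x,y,0.084,60.6)
```

```text
0.516060778642511 -0.3505684713558029
shift [-0.0011  0.0027  0.1086] turn [-0.01 -0.23 -0.16] from [ 0.5142 -0.3526  0.1926] j6 -105.7 F [ 0.  -0.1 -1.8] gap 0.0533 t 20.2
```

>>> play_rows --moves '[{"translation": [-0.001, 0.002, 0.02], "turn": [0, 0, 0], "claw": 0.048}, {"translation": [-0.001, 0.002, 0.04], "turn": [0, 0, 0], "claw": 0.048}, {"translation": [-0.001, 0.002, 0.06], "turn": [0, 0, 0], "claw": 0.048}, {"translation": [-0.001, 0.002, 0.08], "turn": [0, 0, 0], "claw": 0.048}, {"translation": [-0.001, 0.002, 0.095], "turn": [0, 0, 0], "claw": 0.048}, {"translation": [-0.001, 0.002, 0.105], "turn": [0, 0, 0], "claw": 0.048}, {"translation": [-0.001, 0.002, 0.109], "turn": [0, 0, 0], "claw": 0.048}, {"translation": [-0.001, 0.002, 0.109], "turn": [0, 0, 0], "claw": 0.048}, {"translation": [-0.001, 0.002, 0.109], "turn": [0, 0, 0], "claw": 0.048}]'

```text
t: 21.0
ee_pos: [0.5169, -0.3487, 0.0851]
tool_rot: [[-0.872, 0.49, -0.002], [0.49, 0.872, 0.001], [0.003, -0.0, -1.0]]
ft_force: [-0.2, 0.2, -0.9]
finger_gap: 0.0534
grip_force: 30.0
```

Run:
```python
from h import *
x,y=cw(-0.202+0.162,-0.045); print(x,y); go(x,y,0.077,60.6)
```

```text
0.516060778642511 -0.3505684713558029
shift [-0.0002 -0.0021  0.0081] turn [-0.01 -0.16  0.04] from [ 0.5169 -0.3487  0.0851] j6 -105.5 F [-0.2  0.2 -0.9] gap 0.0534 t 21.0
```

>>> play_rows --moves '[{"translation": [0, -0.002, 0.002], "turn": [0, 0, 0], "claw": 0.048}, {"translation": [0, -0.002, 0.005], "turn": [0, 0, 0], "claw": 0.048}, {"translation": [0, -0.002, 0.008], "turn": [0, 0, 0], "claw": 0.048}, {"translation": [0, -0.002, 0.008], "turn": [0, 0, 0], "claw": 0.048}, {"translation": [0, -0.002, 0.008], "turn": [0, 0, 0], "claw": 0.048}]'

```text
t: 21.42
ee_pos: [0.5159, -0.3514, 0.0771]
tool_rot: [[-0.871, 0.491, -0.002], [0.491, 0.871, 0.0], [0.002, -0.0, -1.0]]
ft_force: [0.9, -0.5, 2.3]
finger_gap: 0.0536
grip_force: 30.0
```

>>> play_rows --moves '[{"translation": [0, 0, 0], "turn": [0, 0, 0], "claw": 0.048}, {"translation": [0, 0, 0], "turn": [0, 0, 0], "claw": 0.053}, {"translation": [0, 0, 0], "turn": [0, 0, 0], "claw": 0.06}, {"translation": [0, 0, 0], "turn": [0, 0, 0], "claw": 0.066}, {"translation": [0, 0, 0], "turn": [0, 0, 0], "claw": 0.066}, {"translation": [0, 0, -0.015], "turn": [0, 0, 0], "claw": 0.066}, {"translation": [0, 0, -0.04], "turn": [0, 0, 0], "claw": 0.066}, {"translation": [0, 0, -0.08], "turn": [0, 0, 0], "claw": 0.08}, {"translation": [0, 0, -0.12], "turn": [0, 0, 0], "claw": 0.08}, {"translation": [0, 0, -0.12], "turn": [0, 0, 0], "claw": 0.08}]'

```text
t: 22.25
ee_pos: [0.5189, -0.3538, 0.2053]
tool_rot: [[-0.871, 0.491, 0.006], [0.49, 0.871, -0.008], [-0.009, -0.004, -1.0]]
ft_force: [0.3, -0.3, 1.5]
finger_gap: 0.0798
grip_force: 0.0
```

Run:
```python
from h import *
pots(); go(0.5297,0.3371,0.17,60.6)
```

```text
174 [181.7 163.2] [0.6632 0.351 ] [92.  87.5 82. ]
202 [249.4 156.1] [0.6866 0.1084] [162.  49.  43.]
184 [184.6 200.1] [0.5298 0.3372] [221. 220. 223.]
173 [282.7 199.3] [ 0.5292 -0.0081] [ 78. 204. 202.]
188 [308.2 205.1] [ 0.5079 -0.0968] [ 74.5 201.  199. ]
189 [234.9 236.4] [0.4012 0.1593] [ 84. 208. 206.]
185 [299.3 239.6] [ 0.3885 -0.0626] [ 77. 204. 202.]
shift [0.3285 0.6071 0.0284] turn [-0.14  0.32  0.02] from [ 0.518  -0.3529  0.2018] j6 -105.7 F [ 0.5 -0.1 -0.6] gap 0.0799 t 22.3
```

Run:
```python
from h import *
z=np.load('pics/top4.npz'); T=cloud(z['d'],z); T=T.reshape(-1,3)
s=np.load('pics/scene0.npz'); S=cloud(s['d'],s).reshape(-1,3); T=np.vstack([T,S])
for x in np.arange(0.40,0.68,0.02):
    print(round(x,2),[int(1000*np.percentile(T[(abs(T[:,0]-x)<.01)&(abs(T[:,1]-y)<.01),2],95)) if ((abs(T[:,0]-x)<.01)&(abs(T[:,1]-y)<.01)).sum()>2 else -1 for y in np.arange(0.24,0.54,0.02)])
```

```text
0.4 [4, 5, 4, 3, 5, 5, 5, 23, 23, 32, 32, 24, 23, 24, 23, 23]
0.42 [5, 5, 5, 5, 5, 5, 5, 23, 23, 33, 36, 34, 35, 31, 23, 23]
0.44 [5, 4, 4, 5, 6, 3, 5, 23, 22, 22, 22, 24, 34, 37, 37, 38]
0.46 [6, 5, 4, 5, 4, 5, 5, 23, 24, 24, 106, 106, 109, 23, 22, 26]
0.48 [6, 5, 5, 6, 3, 5, 5, 22, 23, 108, 101, 35, 97, 110, 22, 23]
0.5 [5, 4, 5, 4, 51, 55, 55, 22, 22, 108, 71, 36, 39, 108, 19, 22]
0.52 [4, 6, 7, 5, 57, 59, 58, 23, 23, 104, 109, 104, 106, 108, -1, 23]
0.54 [4, 3, 4, 5, 58, 57, 57, 25, 24, 23, 104, 110, 109, -1, 22, 25]
0.56 [4, 5, 3, 5, 50, 57, 27, 24, 25, 25, 24, 23, 24, 23, 24, 24]
0.58 [5, 5, 4, 5, 6, 4, 5, 22, 22, 23, 23, 25, 22, 22, 25, 22]
0.6 [6, 5, 5, 5, 5, 6, 6, 5, 4, 5, 6, 5, 4, 3, 7, 6]
0.62 [662, 5, 6, 4, 62, 28, 5, 5, 5, 5, 4, 5, 5, 89, 88, 90]
0.64 [931, 923, 844, 837, 847, 673, 826, 779, 735, 596, 599, 590, 582, 578, 576, 573]
0.66 [944, 941, 942, 943, 942, 945, 945, 937, 911, 881, 853, 824, 796, 767, 738, 709]
0.68 [105, 6, 5, 5, 147, 152, 150, 150, 148, 148, 148, 145, 146, 146, 148, 145]
```

>>> play_rows --moves '[{"translation": [0.04, 0.07, 0], "turn": [0, 0.3, 0], "claw": 0.08}, {"translation": [0.19, 0.35, 0.01], "turn": [0, 0.3, 0], "claw": 0.08}, {"translation": [0.19, 0.35, 0.01], "turn": [0, 0.3, 0], "claw": 0.08}, {"translation": [0.19, 0.35, 0.01], "turn": [0, 0.3, 0], "claw": 0.08}, {"translation": [0.19, 0.35, 0.01], "turn": [0, 0.3, 0], "claw": 0.08}, {"translation": [0.19, 0.35, 0.01], "turn": [0, 0.3, 0], "claw": 0.08}, {"translation": [0.19, 0.35, 0.01], "turn": [0, 0.3, 0], "claw": 0.08}, {"translation": [0.19, 0.35, 0.01], "turn": [0, 0.3, 0], "claw": 0.08}, {"translation": [0.19, 0.35, 0.01], "turn": [0, 0.3, 0], "claw": 0.08}, {"translation": [0.19, 0.35, 0.01], "turn": [0, 0.3, 0], "claw": 0.08}]'

```text
t: 23.13
ee_pos: [0.5202, 0.0513, 0.1854]
tool_rot: [[-0.872, 0.489, -0.01], [0.489, 0.872, 0.006], [0.012, -0.0, -1.0]]
ft_force: [-0.4, 0.2, 0.3]
finger_gap: 0.0798
grip_force: 0.0
```

Run:
```python
from h import *
go(0.5298,0.3372,0.17,45)
```

```text
shift [0.1313 0.2541 0.017 ] turn [-0.1  -0.67 15.73] from [0.5202 0.0513 0.1854] j6 -68.4 F [-0.4  0.2  0.3] gap 0.0798 t 23.1
```

>>> play_rows --moves '[{"translation": [0.13, 0.254, 0.015], "turn": [0, 0, 6], "claw": 0.08}, {"translation": [0.13, 0.254, 0.015], "turn": [0, 0, 12], "claw": 0.08}, {"translation": [0.13, 0.254, 0.015], "turn": [0, 0, 15.7], "claw": 0.08}, {"translation": [0.13, 0.254, 0.015], "turn": [0, 0, 15.7], "claw": 0.08}, {"translation": [0.13, 0.254, 0.015], "turn": [0, 0, 15.7], "claw": 0.08}, {"translation": [0.13, 0.254, 0.015], "turn": [0, 0, 15.7], "claw": 0.08}, {"translation": [0.13, 0.254, 0.015], "turn": [0, 0, 15.7], "claw": 0.08}, {"translation": [0.13, 0.254, 0.015], "turn": [0, 0, 15.7], "claw": 0.08}, {"translation": [0.13, 0.254, 0.015], "turn": [0, 0, 15.7], "claw": 0.08}, {"translation": [0.13, 0.254, 0.015], "turn": [0, 0, 15.7], "claw": 0.08}]'

```text
t: 23.97
ee_pos: [0.5323, 0.3319, 0.1716]
tool_rot: [[-0.706, 0.708, -0.01], [0.708, 0.706, 0.003], [0.009, -0.005, -1.0]]
ft_force: [-0.4, -0.0, -0.2]
finger_gap: 0.08
grip_force: 0.0
```

Run:
```python
from h import *
pots();go(0.5298,0.3372,0.034,45)
```

```text
107 [188.2 159.8] [0.6756 0.3281] [73. 69. 64.]
206 [249.3 156.2] [0.6862 0.1087] [161.  49.  43.]
177 [282.7 199.3] [ 0.5291 -0.008 ] [ 78. 204. 202.]
186 [308.3 205. ] [ 0.508  -0.0969] [ 74. 202. 199.]
188 [234.9 236.4] [0.4013 0.1593] [ 84.5 208.  206. ]
187 [299.2 239.6] [ 0.3885 -0.0624] [ 78. 204. 202.]
shift [0.005  0.0027 0.1381] turn [-0.25 -0.51 -0.13] from [0.5327 0.3313 0.1721] j6 -24.1 F [ 0.2 -0.5  0.3] gap 0.0796 t 24.0
```

>>> play_rows --moves '[{"translation": [0.005, 0.003, 0.03], "turn": [-0.2, -0.4, 0], "claw": 0.08}, {"translation": [0.005, 0.003, 0.06], "turn": [-0.2, -0.4, 0], "claw": 0.08}, {"translation": [0.005, 0.003, 0.09], "turn": [-0.2, -0.4, 0], "claw": 0.08}, {"translation": [0.005, 0.003, 0.09], "turn": [-0.2, -0.4, 0], "claw": 0.08}, {"translation": [0.005, 0.003, 0.09], "turn": [-0.2, -0.4, 0], "claw": 0.08}]'

```text
t: 24.43
ee_pos: [0.5301, 0.3365, 0.0817]
tool_rot: [[-0.705, 0.71, -0.004], [0.71, 0.705, -0.0], [0.003, -0.003, -1.0]]
ft_force: [-0.0, 0.3, 0.1]
finger_gap: 0.0798
grip_force: 0.0
```

Run:
```python
from h import *
go(0.5298,0.3372,0.034,45)
im,d,p=cap('scene'); P=cloud(d,p); s=np.load('pics/scene0.npz'); P0=cloud(s['d'],s)
for im_,Q in((s['im'],P0),(im,P)):
    m=(im_.min(2)>200)&(abs(Q[...,2]-.055)<.008)&(np.hypot(Q[...,0]-.53,Q[...,1]-.335)<.08); v,u=np.where(m); print(m.sum(),u.mean() if len(u) else 0,v.mean() if len(v) else 0)
c=np.zeros((400,800,3),np.uint8); c[:,:400]=cv2.resize(im[130:230,140:240],(400,400)); w,_,_=cap('wrist'); c[:,400:]=cv2.resize(w,(400,400)); save('s5',c)
```

```text
shift [0.0006 0.0004 0.0477] turn [-0.18 -0.17 -0.21] from [0.5301 0.3365 0.0817] j6 -23.3 F [-0.   0.3  0.1] gap 0.0798 t 24.4
137 186.5036496350365 181.97810218978103
59 184.4406779661017 182.84745762711864
```

View pics/s5.png

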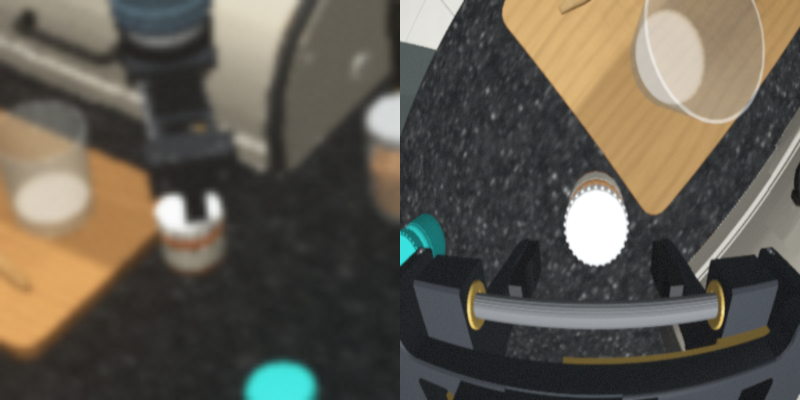

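>>> play_rows --moves '[{"translation": [0.001, 0, 0.015], "turn": [0, 0, 0], "claw": 0.08}, {"translation": [0.001, 0, 0.03], "turn": [0, 0, 0], "claw": 0.08}, {"translation": [0.001, 0, 0.042], "turn": [0, 0, 0], "claw": 0.08}, {"translation": [0.001, 0, 0.048], "turn": [0, 0, 0], "claw": 0.08}, {"translation": [0.001, 0, 0.048], "turn": [0, 0, 0], "claw": 0.07}, {"translation": [0.001, 0, 0.048], "turn": [0, 0, 0], "claw": 0.06}, {"translation": [0.001, 0, 0.048], "turn": [0, 0, 0], "claw": 0.054}, {"translation": [0.001, 0, 0.048], "turn": [0, 0, 0], "claw": 0.05}, {"translation": [0.001, 0, 0.048], "turn": [0, 0, 0], "claw": 0.048}, {"translation": [0.001, 0, 0.048], "turn": [0, 0, 0], "claw": 0.048}]'

```text
t: 25.37
ee_pos: [0.5311, 0.3396, 0.0362]
tool_rot: [[-0.706, 0.708, 0.001], [0.708, 0.706, 0.002], [0.001, 0.003, -1.0]]
ft_force: [-0.5, 0.9, 4.5]
finger_gap: 0.0537
grip_force: 30.0
```

>>> play_rows --moves '[{"translation": [0, 0, 0], "turn": [0, 0, 0], "claw": 0.048}, {"translation": [0, 0, -0.02], "turn": [0, 0, 0], "claw": 0.048}, {"translation": [0, 0, -0.05], "turn": [0, 0, 0], "claw": 0.048}, {"translation": [0, 0, -0.09], "turn": [0, 0, 0], "claw": 0.048}, {"translation": [0, 0, -0.13], "turn": [0, 0, 0], "claw": 0.048}, {"translation": [0, 0, -0.16], "turn": [0, 0, 0], "claw": 0.048}, {"translation": [0, 0, -0.16], "turn": [0, 0, 0], "claw": 0.048}, {"translation": [0, 0, -0.16], "turn": [0, 0, 0], "claw": 0.048}]'

```text
t: 26.03
ee_pos: [0.5316, 0.3395, 0.1974]
tool_rot: [[-0.706, 0.708, 0.004], [0.708, 0.706, 0.004], [-0.0, 0.005, -1.0]]
ft_force: [0.1, 0.4, -2.0]
finger_gap: 0.0533
grip_force: 30.0
```

Run:
```python
from h import *
x,y=cw(-0.202+0.103,0.0); print(x,y); go(x,y,0.195,60.6)
```

```text
0.48674983269910116 -0.28240052839210106
shift [-0.4088 -0.4709  0.    ] turn [  0.3    0.06 -15.69] from [0.5316 0.3395 0.1974] j6 -23.2 F [ 0.1  0.4 -2. ] gap 0.0533 t 26.0
```

>>> play_rows --moves '[{"translation": [-0.01, -0.012, 0], "turn": [0, 0, -1], "claw": 0.048}, {"translation": [-0.025, -0.029, 0], "turn": [0, 0, -3], "claw": 0.048}, {"translation": [-0.048, -0.055, 0], "turn": [0, 0, -5], "claw": 0.048}, {"translation": [-0.071, -0.082, 0], "turn": [0, 0, -7], "claw": 0.048}, {"translation": [-0.094, -0.108, 0], "turn": [0, 0, -9], "claw": 0.048}, {"translation": [-0.117, -0.135, 0], "turn": [0, 0, -11], "claw": 0.048}, {"translation": [-0.14, -0.161, 0], "turn": [0, 0, -13], "claw": 0.048}, {"translation": [-0.163, -0.188, 0], "turn": [0, 0, -15], "claw": 0.048}, {"translation": [-0.186, -0.214, 0], "turn": [0, 0, -15.7], "claw": 0.048}, {"translation": [-0.209, -0.241, 0], "turn": [0, 0, -15.7], "claw": 0.048}]'

```text
t: 26.87
ee_pos: [0.5053, 0.0197, 0.192]
tool_rot: [[-0.872, 0.49, -0.004], [0.49, 0.872, 0.003], [0.005, 0.0, -1.0]]
ft_force: [0.2, 0.5, -1.7]
finger_gap: 0.0531
grip_force: 30.0
```

Run:
```python
from h import *
x,y=cw(-0.202+0.103,0.0); print(x,y); go(x,y,0.195,60.6)
```

```text
0.48674983269910116 -0.28240052839210106
shift [-0.1318 -0.2724 -0.0037] turn [ 0.01 -0.3   0.06] from [0.5053 0.0197 0.192 ] j6 -72.0 F [ 0.2  0.5 -1.7] gap 0.0531 t 26.9
```

>>> play_rows --moves '[{"translation": [-0.018, -0.036, -0.003], "turn": [0, 0, 0], "claw": 0.048}, {"translation": [-0.034, -0.07, -0.003], "turn": [0, 0, 0], "claw": 0.048}, {"translation": [-0.05, -0.104, -0.003], "turn": [0, 0, 0], "claw": 0.048}, {"translation": [-0.066, -0.138, -0.003], "turn": [0, 0, 0], "claw": 0.048}, {"translation": [-0.082, -0.172, -0.003], "turn": [0, 0, 0], "claw": 0.048}, {"translation": [-0.098, -0.206, -0.003], "turn": [0, 0, 0], "claw": 0.048}, {"translation": [-0.114, -0.238, -0.003], "turn": [0, 0, 0], "claw": 0.048}, {"translation": [-0.126, -0.262, -0.003], "turn": [0, 0, 0], "claw": 0.048}, {"translation": [-0.131, -0.272, -0.003], "turn": [0, 0, 0], "claw": 0.048}, {"translation": [-0.131, -0.272, -0.003], "turn": [0, 0, 0], "claw": 0.048}]'

```text
t: 27.7
ee_pos: [0.4866, -0.2819, 0.1947]
tool_rot: [[-0.87, 0.494, -0.003], [0.494, 0.87, 0.004], [0.005, 0.002, -1.0]]
ft_force: [-0.5, 0.5, -0.6]
finger_gap: 0.0528
grip_force: 30.0
```

>>> play_rows --moves '[{"translation": [0, 0, 0], "turn": [0, 0, 0], "claw": 0.048}, {"translation": [0, 0, 0], "turn": [0, 0, 0], "claw": 0.048}]'

```text
t: 27.87
ee_pos: [0.4876, -0.2785, 0.1959]
tool_rot: [[-0.872, 0.49, -0.002], [0.49, 0.872, 0.004], [0.004, 0.003, -1.0]]
ft_force: [0.5, -0.6, -1.8]
finger_gap: 0.0535
grip_force: 30.0
```

Run:
```python
from h import *
x,y=cw(-0.202+0.103,0.0); go(x,y,0.09,60.6)
im,d,p=cap('wrist'); save('w6',im)
```

```text
shift [-0.0015 -0.0041  0.1059] turn [ 0.15 -0.2   0.06] from [ 0.4876 -0.2785  0.1959] j6 -102.6 F [ 0.5 -0.6 -1.8] gap 0.0535 t 27.9
```

View pics/w6.png

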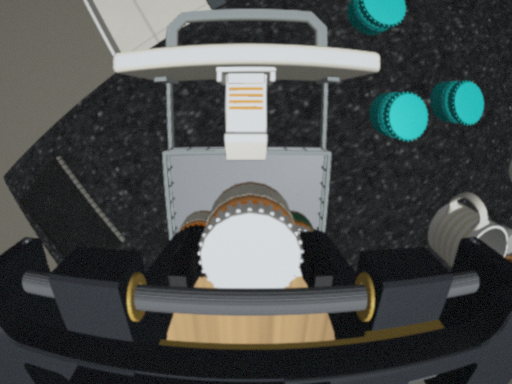

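>>> play_rows --moves '[{"translation": [-0.01, -0.004, 0.01], "turn": [0, 0, 0], "claw": 0.048}, {"translation": [-0.01, -0.004, 0.03], "turn": [0, 0, 0], "claw": 0.048}, {"translation": [-0.01, -0.004, 0.05], "turn": [0, 0, 0], "claw": 0.048}, {"translation": [-0.01, -0.004, 0.05], "turn": [0, 0, 0], "claw": 0.048}, {"translation": [-0.01, -0.004, 0.05], "turn": [0, 0, 0], "claw": 0.048}]'

```text
t: 28.33
ee_pos: [0.4943, -0.2867, 0.1462]
tool_rot: [[-0.872, 0.489, -0.002], [0.489, 0.872, 0.004], [0.004, 0.002, -1.0]]
ft_force: [0.2, 0.4, -1.0]
finger_gap: 0.0536
grip_force: 30.0
```

Run:
```python
from h import *
x,y=cw(-0.202+0.112,0.0); go(x,y,0.087,60.6)
```

```text
shift [-0.0005 -0.0001  0.0592] turn [ 0.13 -0.23  0.11] from [ 0.4943 -0.2867  0.1462] j6 -102.8 F [ 0.2  0.4 -1. ] gap 0.0536 t 28.3
```

>>> play_rows --moves '[{"translation": [0, 0, 0.015], "turn": [0, 0, 0], "claw": 0.048}, {"translation": [0, 0, 0.03], "turn": [0, 0, 0], "claw": 0.048}, {"translation": [0, 0, 0.043], "turn": [0, 0, 0], "claw": 0.048}, {"translation": [0, 0, 0.053], "turn": [0, 0, 0], "claw": 0.048}, {"translation": [0, 0, 0.059], "turn": [0, 0, 0], "claw": 0.048}, {"translation": [0, 0, 0.062], "turn": [0, 0, 0], "claw": 0.048}, {"translation": [0, 0, 0.064], "turn": [0, 0, 0], "claw": 0.048}, {"translation": [0, 0, 0.064], "turn": [0, 0, 0], "claw": 0.048}, {"translation": [0, 0, 0.064], "turn": [0, 0, 0], "claw": 0.048}]'

```text
t: 29.08
ee_pos: [0.495, -0.2889, 0.0836]
tool_rot: [[-0.871, 0.491, 0.0], [0.491, 0.871, 0.001], [0.0, 0.001, -1.0]]
ft_force: [-0.2, 0.1, -1.4]
finger_gap: 0.0534
grip_force: 30.0
```

>>> play_rows --moves '[{"translation": [0, 0, 0.0015], "turn": [0, 0, 0], "claw": 0.048}, {"translation": [0, 0, 0.0025], "turn": [0, 0, 0], "claw": 0.048}, {"translation": [0, 0, 0.0025], "turn": [0, 0, 0], "claw": 0.048}, {"translation": [0, 0, 0.0025], "turn": [0, 0, 0], "claw": 0.048}]'

```text
t: 29.42
ee_pos: [0.4951, -0.289, 0.0812]
tool_rot: [[-0.871, 0.491, 0.001], [0.491, 0.871, 0.001], [-0.0, 0.001, -1.0]]
ft_force: [0.2, 0.4, 2.0]
finger_gap: 0.0531
grip_force: 30.0
```

>>> play_rows --moves '[{"translation": [0, 0, 0], "turn": [0, 0, 0], "claw": 0.053}, {"translation": [0, 0, 0], "turn": [0, 0, 0], "claw": 0.058}, {"translation": [0, 0, 0], "turn": [0, 0, 0], "claw": 0.064}, {"translation": [0, 0, 0], "turn": [0, 0, 0], "claw": 0.064}, {"translation": [0, 0, -0.015], "turn": [0, 0, 0], "claw": 0.064}, {"translation": [0, 0, -0.04], "turn": [0, 0, 0], "claw": 0.064}, {"translation": [0, 0, -0.08], "turn": [0, 0, 0], "claw": 0.064}, {"translation": [-0.03, 0, -0.12], "turn": [0, 0, 0], "claw": 0.02}, {"translation": [-0.06, 0, -0.18], "turn": [0, 0, 0], "claw": 0}, {"translation": [-0.06, 0, -0.2], "turn": [0, 0, 0], "claw": 0}]'

```text
t: 30.25
ee_pos: [0.5447, -0.317, 0.2714]
tool_rot: [[-0.871, 0.491, -0.001], [0.491, 0.871, 0.003], [0.002, 0.002, -1.0]]
ft_force: [0.6, -0.5, -0.8]
finger_gap: 0.0461
grip_force: 0.0
```

>>> play_rows --moves '[{"translation": [0, 0, 0], "turn": [0, 0, 0], "claw": 0}, {"translation": [0, 0, 0], "turn": [0, 0, 0], "claw": 0}, {"translation": [0, 0, 0], "turn": [0, 0, 0], "claw": 0}]'

```text
t: 30.5
ee_pos: [0.5439, -0.3165, 0.2696]
tool_rot: [[-0.871, 0.491, -0.001], [0.491, 0.871, 0.003], [0.002, 0.002, -1.0]]
ft_force: [-0.2, 0.9, -0.8]
finger_gap: 0.0262
grip_force: 0.0
```

Run:
```python
from h import *
x,y=cw(-0.31,0.0); go(x,y,0.27,60.6)
im,d,p=cap('wrist'); save('w7',im)
```

```text
shift [2.775e-01 1.700e-03 2.000e-04] turn [ 0.1  -0.12  0.01] from [ 0.5439 -0.3165  0.2696] j6 -101.6 F [-0.2  0.9 -0.8] gap 0.0262 t 30.5
```

View pics/w7.png

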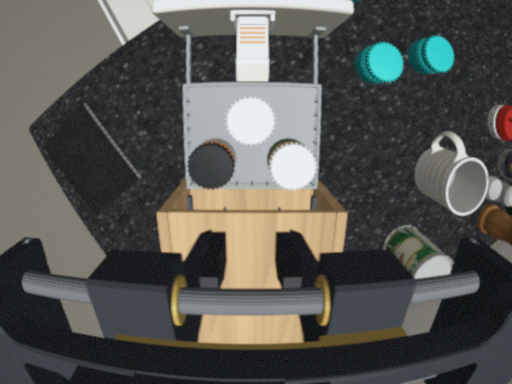

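>>> play_rows --moves '[{"translation": [0.272, 0.001, 0], "turn": [0, 0, 0], "claw": 0}, {"translation": [0.272, 0.001, 0], "turn": [0, 0, 0], "claw": 0}, {"translation": [0.272, 0.001, 0], "turn": [0, 0, 0], "claw": 0}, {"translation": [0.272, 0.001, 0], "turn": [0, 0, 0], "claw": 0}, {"translation": [0.272, 0.001, 0], "turn": [0, 0, 0], "claw": 0}, {"translation": [0.272, 0.001, 0], "turn": [0, 0, 0], "claw": 0}, {"translation": [0.272, 0.001, 0], "turn": [0, 0, 0], "claw": 0}, {"translation": [0.272, 0.001, 0], "turn": [0, 0, 0], "claw": 0}, {"translation": [0.272, 0.001, 0], "turn": [0, 0, 0], "claw": 0}, {"translation": [0.272, 0.001, 0], "turn": [0, 0, 0], "claw": 0}]'

```text
t: 31.38
ee_pos: [0.3078, -0.1825, 0.2701]
tool_rot: [[-0.871, 0.491, -0.001], [0.491, 0.871, 0.002], [0.002, 0.002, -1.0]]
ft_force: [0.1, -0.6, -1.1]
finger_gap: 0.0004
grip_force: 0.0
```

Run:
```python
from h import *
x,y=cw(-0.29,0.0); go(x,y,0.092,60.6)
```

```text
shift [-0.0143  0.0005  0.1781] turn [ 0.1  -0.1  -0.01] from [ 0.3078 -0.1825  0.2701] j6 -110.5 F [ 0.1 -0.6 -1.1] gap 0.0004 t 31.4
```

>>> play_rows --moves '[{"translation": [-0.008, 0, 0.04], "turn": [0, 0, 0], "claw": 0}, {"translation": [-0.008, 0, 0.08], "turn": [0, 0, 0], "claw": 0}, {"translation": [-0.008, 0, 0.11], "turn": [0, 0, 0], "claw": 0}, {"translation": [-0.008, 0, 0.14], "turn": [0, 0, 0], "claw": 0}, {"translation": [-0.008, 0, 0.165], "turn": [0, 0, 0], "claw": 0}, {"translation": [-0.008, 0, 0.177], "turn": [0, 0, 0], "claw": 0}, {"translation": [-0.008, 0, 0.177], "turn": [0, 0, 0], "claw": 0}, {"translation": [-0.008, 0, 0.177], "turn": [0, 0, 0], "claw": 0}]'

```text
t: 32.05
ee_pos: [0.3146, -0.1857, 0.0929]
tool_rot: [[-0.871, 0.491, -0.002], [0.491, 0.871, 0.004], [0.004, 0.003, -1.0]]
ft_force: [0.3, -0.1, 0.6]
finger_gap: 0.0003
grip_force: 0.0
```

Run:
```python
from h import *
x,y=cw(-0.262,0.0); go(x,y,0.092,60.6)
```

```text
shift [-0.0344  0.0003  0.0007] turn [ 0.15 -0.24  0.02] from [ 0.3146 -0.1857  0.0929] j6 -110.1 F [ 0.3 -0.1  0.6] gap 0.0003 t 32.0
```

>>> play_rows --moves '[{"translation": [-0.012, 0, 0], "turn": [0, 0, 0], "claw": 0}, {"translation": [-0.024, 0, 0], "turn": [0, 0, 0], "claw": 0}, {"translation": [-0.029, 0, 0], "turn": [0, 0, 0], "claw": 0}, {"translation": [-0.032, 0, 0], "turn": [0, 0, 0], "claw": 0}, {"translation": [-0.035, 0, 0], "turn": [0, 0, 0], "claw": 0}, {"translation": [-0.038, 0, 0], "turn": [0, 0, 0], "claw": 0}, {"translation": [-0.042, 0, 0], "turn": [0, 0, 0], "claw": 0}, {"translation": [-0.047, 0, 0], "turn": [0, 0, 0], "claw": 0}, {"translation": [-0.053, 0, 0], "turn": [0, 0, 0], "claw": 0}, {"translation": [-0.06, 0, 0], "turn": [0, 0, 0], "claw": 0}]'

```text
t: 32.88
ee_pos: [0.3673, -0.2157, 0.0937]
tool_rot: [[-0.871, 0.491, -0.0], [0.491, 0.871, 0.002], [0.001, 0.002, -1.0]]
ft_force: [-2.4, 1.2, 2.7]
finger_gap: 0.0006
grip_force: 1.5
```

>>> play_rows --moves '[{"translation": [-0.007, 0, 0], "turn": [0, 0, 0], "claw": 0}, {"translation": [-0.014, 0, 0], "turn": [0, 0, 0], "claw": 0}, {"translation": [-0.021, 0, 0], "turn": [0, 0, 0], "claw": 0}, {"translation": [-0.028, 0, 0], "turn": [0, 0, 0], "claw": 0}, {"translation": [-0.035, 0, 0], "turn": [0, 0, 0], "claw": 0}, {"translation": [-0.042, 0, 0], "turn": [0, 0, 0], "claw": 0}, {"translation": [-0.049, 0, 0], "turn": [0, 0, 0], "claw": 0}, {"translation": [-0.056, 0, 0], "turn": [0, 0, 0], "claw": 0}, {"translation": [-0.063, 0, 0], "turn": [0, 0, 0], "claw": 0}, {"translation": [-0.07, 0, 0], "turn": [0, 0, 0], "claw": 0}]'

```text
t: 33.72
ee_pos: [0.4286, -0.2503, 0.0936]
tool_rot: [[-0.871, 0.491, -0.0], [0.491, 0.871, 0.002], [0.001, 0.001, -1.0]]
ft_force: [-3.1, 0.8, 2.7]
finger_gap: 0.0005
grip_force: 1.5
```

Run:
```python
from h import *
x,y=cw(-0.060,0.0); go(x,y,0.092,60.6)
```

```text
shift [-0.1055  0.0006  0.0015] turn [ 0.08 -0.07  0.01] from [ 0.4286 -0.2503  0.0936] j6 -104.7 F [-3.1  0.8  2.7] gap 0.0005 t 33.7
```

>>> play_rows --moves '[{"translation": [-0.006, 0, 0], "turn": [0, 0, 0], "claw": 0}, {"translation": [-0.012, 0, 0], "turn": [0, 0, 0], "claw": 0}, {"translation": [-0.018, 0, 0], "turn": [0, 0, 0], "claw": 0}, {"translation": [-0.024, 0, 0], "turn": [0, 0, 0], "claw": 0}, {"translation": [-0.03, 0, 0], "turn": [0, 0, 0], "claw": 0}, {"translation": [-0.036, 0, 0], "turn": [0, 0, 0], "claw": 0}, {"translation": [-0.042, 0, 0], "turn": [0, 0, 0], "claw": 0}, {"translation": [-0.048, 0, 0], "turn": [0, 0, 0], "claw": 0}, {"translation": [-0.054, 0, 0], "turn": [0, 0, 0], "claw": 0}, {"translation": [-0.06, 0, 0], "turn": [0, 0, 0], "claw": 0}]'

```text
t: 34.55
ee_pos: [0.4785, -0.2784, 0.0933]
tool_rot: [[-0.871, 0.49, -0.005], [0.49, 0.871, 0.005], [0.007, 0.002, -1.0]]
ft_force: [-1.3, 0.8, 1.3]
finger_gap: 0.0002
grip_force: 1.1
```

>>> play_rows --moves '[{"translation": [-0.006, 0, 0], "turn": [0, 0, 0], "claw": 0}, {"translation": [-0.012, 0, 0], "turn": [0, 0, 0], "claw": 0}, {"translation": [-0.018, 0, 0], "turn": [0, 0, 0], "claw": 0}, {"translation": [-0.024, 0, 0], "turn": [0, 0, 0], "claw": 0}, {"translation": [-0.03, 0, 0], "turn": [0, 0, 0], "claw": 0}, {"translation": [-0.034, 0, 0], "turn": [0, 0, 0], "claw": 0}, {"translation": [-0.038, 0, 0], "turn": [0, 0, 0], "claw": 0}, {"translation": [-0.04, 0, 0], "turn": [0, 0, 0], "claw": 0}, {"translation": [-0.04, 0, 0], "turn": [0, 0, 0], "claw": 0}]'

```text
t: 35.3
ee_pos: [0.5158, -0.2993, 0.0936]
tool_rot: [[-0.871, 0.491, 0.001], [0.491, 0.871, 0.001], [-0.0, 0.002, -1.0]]
ft_force: [-0.6, 0.2, 0.4]
finger_gap: 0.0002
grip_force: 0.0
```

Run:
```python
from h import *
x,y=cw(-0.060,0.0); go(x,y,0.092,60.6)
```

```text
shift [-0.0054  0.0004  0.0016] turn [0.09 0.   0.  ] from [ 0.5158 -0.2993  0.0936] j6 -102.2 F [-0.6  0.2  0.4] gap 0.0002 t 35.3
```

>>> play_rows --moves '[{"translation": [-0.002, 0, 0], "turn": [0, 0, 0], "claw": 0}, {"translation": [-0.004, 0, 0], "turn": [0, 0, 0], "claw": 0}, {"translation": [-0.006, 0, 0], "turn": [0, 0, 0], "claw": 0}, {"translation": [-0.006, 0, 0], "turn": [0, 0, 0], "claw": 0}]'

```text
t: 35.63
ee_pos: [0.5186, -0.3008, 0.0935]
tool_rot: [[-0.871, 0.491, -0.005], [0.491, 0.871, 0.005], [0.006, 0.002, -1.0]]
ft_force: [-9.9, 4.6, 8.0]
finger_gap: 0.0004
grip_force: 5.7
```

>>> play_rows --moves '[{"translation": [-0.001, 0, 0], "turn": [0, 0, 0], "claw": 0}, {"translation": [-0.002, 0, 0], "turn": [0, 0, 0], "claw": 0}, {"translation": [-0.002, 0, 0], "turn": [0, 0, 0], "claw": 0}]'

```text
t: 35.88
ee_pos: [0.5187, -0.3009, 0.0934]
tool_rot: [[-0.872, 0.49, -0.008], [0.49, 0.872, 0.007], [0.011, 0.002, -1.0]]
ft_force: [-17.7, 8.8, 12.1]
finger_gap: 0.0005
grip_force: 9.7
```

Stalled against the stop: the door is shut. Back off and look.

>>> play_rows --moves '[{"translation": [0.004, 0, 0], "turn": [0, 0, 0], "claw": 0}, {"translation": [0.012, 0, 0], "turn": [0, 0, 0], "claw": 0}, {"translation": [0.025, 0, -0.02], "turn": [0, 0, 0], "claw": 0}, {"translation": [0.025, 0, -0.06], "turn": [0, 0, 0], "claw": 0}, {"translation": [0.025, 0, -0.1], "turn": [0, 0, 0], "claw": 0}, {"translation": [-0.02, 0, -0.14], "turn": [0, 0, 0], "claw": 0}, {"translation": [-0.06, 0, -0.18], "turn": [0, 0, 0], "claw": 0}, {"translation": [-0.1, 0, -0.19], "turn": [0, 0, 0], "claw": 0}, {"translation": [-0.1, 0, -0.19], "turn": [0, 0, 0], "claw": 0}, {"translation": [-0.1, 0, -0.19], "turn": [0, 0, 0], "claw": 0}]'

```text
t: 36.72
ee_pos: [0.6135, -0.3553, 0.2873]
tool_rot: [[-0.871, 0.491, 0.007], [0.491, 0.871, -0.004], [-0.008, 0.0, -1.0]]
ft_force: [0.5, 0.2, 0.5]
finger_gap: 0.0004
grip_force: 0.0
```

Run:
```python
from h import *
im,d,p=cap('wrist'); save('w8',im); n=np.array([np.cos(A),np.sin(A)]); im=im.astype(int)
white=(im.max(2)>190)&(im.max(2)-im.min(2)<25)
for c in (215,235,265,285):
    r=np.where(white[95:150,c])[0]+95; print(c,r.min(),r.max(),(fish(p,c,r.max()+.5,0.133)-F)@n,(fish(p,c,r.min()-.5,0.133)-F)@n)
o=env.get_obs();print(o['ee_pos'],o['t'],o['ft_force'])
pots()
```

```text
215 114 128 [-0.00116135] [-0.01643014]
235 114 128 [-0.0009419] [-0.01615625]
265 114 128 [-0.00097725] [-0.01619074]
285 114 128 [-0.00124409] [-0.01651088]
[ 0.61122995 -0.35362569  0.2847846 ] 36.7667 [-0.86565098 -0.39427852 -0.56999067]
168 [182.3 162.6] [0.6656 0.349 ] [82.  78.5 74.5]
207 [249.2 156.2] [0.6863 0.1092] [161.  49.  43.]
178 [282.7 199.4] [ 0.5288 -0.0081] [ 79. 205. 203.]
184 [308.3 205.1] [ 0.5079 -0.0972] [ 75. 202. 200.]
189 [234.9 236.4] [0.4012 0.1593] [ 85. 209. 207.]
186 [299.3 239.6] [ 0.3884 -0.0626] [ 78. 205. 202.]
```

View pics/w8.png

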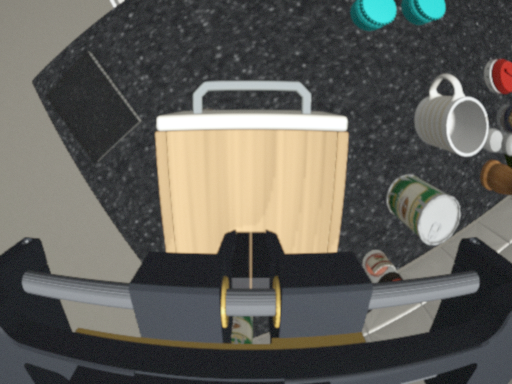

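```bash
python3 -c "
from plant import env; print(env.hand_in())"
```

```text
the job is handed in; nothing more can be done
None
```

I stood the three pots I could find (pot_a, pot_b and pot_c; I saw no pot_d) upright in the basket, pushed the door until it stopped fully shut, and handed the job in; no verdict came back, and with the door shut I could not see the hook itself to check that it caught.

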